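# Fetch the low test block from behind the tall ones

### The job

The low round block at the back of the grey storage board is hemmed in by three tall blocks: first stand all three tall blocks upright in the empty black side tray, then fetch the low block and set it centred and flat on the round steel test plate on top of the calibrator. When it is there, put each tall block back upright on the board, on the very spot where that block stood at the start. Do not shift the small stack of plates or the plug adapter.

Things in the scene. Friction and masses are not known exactly. Their poses are not given: they have to be found in the camera images.
- thick_mid (a point): centre (half-way up) of the thick tall round block: bare aluminium cylinder, diameter 44 mm, height 115 mm, about 0.45 kg, standing upright, axis z up
- square_mid (a point): centre (half-way up) of the tall square block: bare aluminium bar, 40 x 40 mm, height 105 mm, about 0.43 kg, standing upright; its x and y axes are normal to its side faces, z up
- slim_mid (a point): centre (half-way up) of the slim tall round block: bare aluminium cylinder, diameter 30 mm, height 95 mm, about 0.18 kg, standing upright, axis z up
- low_mid (a point): centre (half-way up) of the low block to be fetched: flat bare aluminium cylinder, diameter 54 mm, height 36 mm, about 0.22 kg, axis z up; it stands at the back (far) middle of the board
- board: grey storage board, fixed, 200 mm (x) by 250 mm (y), 10 mm thick, origin at the centre of its underside. Along its far (+x) edge a clear fence 4 mm thick, top 55 mm above the table. Printed rings mark places, in its x, y (within 5 mm): low block (30, 0) mm; tall blocks, in any order, (-45, 0), (20, 75), (20, -75). Plates stand at (-62, 94), adapter at (-68, -95)
- tray: empty black side tray, fixed, open on top, outside 270 mm (its x) by 120 mm (its y), walls 4 mm thick and 18 mm high in all, inner floor 4 mm above the table; origin at the centre of its underside. Left or right of the board
- plate (a point): centre of the upper face of the calibrator's round steel test plate, diameter 70 mm, 98 mm above the table; z up. It is the middle of the top of a fixed grey box 200 mm (x) by 150 mm (y), whose top (92 mm) lies 6 mm below. On the side of the board where the tray is not
- plates_mid (a point): centre of a small banded stack of dark steel plates, 37 x 37 x 20 mm, loose, not to be shifted
- adapter_mid (a point): centre of the white body of a plug adapter, a loose upright round thing of diameter 46 mm, 50 mm high plus 18 mm pins on top, near the board's front right corner, not to be shifted
Not all that is in view belongs to the job. What is shaped like the part that bears square_mid but purple is not meant.

How it is judged:
By the outcome, as a careful person would: the job done as asked, in the order asked, and still so for the second after the job is handed in, with the robot touching nothing.
It also fails if it takes over 134 s, if anything falls off the work surface, if the arm or the gripper's body presses on something with over 40 N, if the wrist force passes 120 N, or if a joint passes its speed limit or range.

### The arm

A 6-joint arm with a two-finger parallel gripper is mounted at the origin on the work surface. World frame = base frame: x ahead of the robot, y to its left, z up, the work surface at z = 0. Lengths are in mm, angles in rad, forces in N, time in s.
With the tool pointing down it reaches from about 275 to 1000 mm from the base axis. Payload 8.4 kg.
Tool frame: the origin (TCP) lies between the finger pads; the fingertips stand 17 mm ahead of it and the grasp point (between the pads) lies 2 mm behind it (r.tcp_to_tips is the distance from the TCP to the fingertips, in mm); z points along the fingers, y is the line along which they close (so a half turn about z gives the same grasp; the last joint's range is limited). The gripper opens to 85 mm and grips with 20 to 120 N. Pads are 22 mm wide; open, the fingers measure 114 mm over their backs; the gripper's body (76 mm by 85 mm) begins 54 mm behind the grasp point. The pads swing forward as they close: fully open they stand 13 mm farther back than shut.
Start: joints at [1.181, 0.353, 1.633, -0, 1.155, -0.002], TCP at [236.344, 578.593, 248.281] pointing down, gripper open.
Joint ranges: [-2.63, 2.63], [-0.92, 2.1], [0.06, 2.66], [-1.3, 4.44], [0, 2.69], [-3.02, 3.02]. Speed limits (rad/s): [2.22, 2.22, 2.79, 3.14, 3.14, 3.14].

### API

Orientations are given as [roll, pitch, yaw] about the fixed x, y, z axes, in that order (R = Rz(yaw) Ry(pitch) Rx(roll)).
In Python, from rig import r gives the robot as it stands. The module is installed in compiled form; this text tells all that it offers.
- The arm moves only by the tool apply_moves, never from a script. Its argument "series" is text: rows parted by semicolons, each of 7 numbers parted by spaces: the shift along the tool's x, y, z in cm, then the turn, a rotation vector about the tool's x, y, z in rad, then the gripper's target within -1 to 1 (shut at 1, half-way at 0, fully open at -1). In form: tx ty tz rx ry rz fingers; .... A call has exactly 10 rows; each row shifts and turns the commanded pose from where the row before left it, along the tool's axes as they then stand; what a row does not reach is not made up. A row lasts 1/12 s, in which the tool goes at most 41.7 mm and 7.16 degrees, less where a joint would pass 70% of its speed; a pose out of reach is approached as far as the arm can. A call with a gripper value outside its range is refused whole. The fingers move at their own pace and stop on an object; "squeeze" is the grip in N (left out, the last holds). Time passes only in rows, so rows that do not move let the fingers close, or fill a call up. It gives the time, the measured TCP pose, the force and the opening at its end, in the units of the state.
- r.sense(): the state, without advancing time (a new reading comes with each control period).
- r.grab_frame(name): name is "scene" or "side" or "wrist"; returns the picture (384x512x3 uint8, blue, green, red); there is no depth.
- r.camera_info(name): a dict with "K" (3x3 intrinsics, pixels), "extrinsics" (4x4, takes a point from camera to world coordinates). Camera axes: x right, y down, z forward; pixel columns grow to the right and rows downward; lengths in mm; the calibration is good to about 2 mm. A picture is of the moment at which its call begins: read the wrist's pose just before it. camera_info takes no time and is no camera call; for the wrist camera it gives the pose at the moment of the call.
- r.sign_off(): hands the job in, once; it reports no verdict.
The state is a dict: "clock": time; "qpos": joint angles; "qvel": joint speeds; "joint_efforts": joint torques, N m; "eef_pos": TCP position; "tcp_rot": TCP orientation; "contact_force": force on the tool from outside, world axes, zero at the start; "wrist_torque": the same for the moment, N m; "opening": opening from 0.0 (shut) to 1.0 (fully open).
Only numpy, scipy, OpenCV 4.12 (cv2) and the standard library are available. Lean on these libraries where they do the work, as an engineer would, in place of code of your own. Each camera call takes 0.05 s, during which the arm holds its last target. There are 200 camera calls.

## Working session

There is one attempt and no reset: what is moved stays moved. The work goes in short steps, Python scripts to look and compute and a tool call to move; the robot and the scene stay as the last step left them, time stands still between calls to the robot, and variables do not carry over. Pictures are saved under pics/ and viewed, on a budget of 14 in all, crops included, one or two more only if the job needs it, and the job is handed in when it is done.

Besides the shell and the picture viewer there is one more tool, called after "Request:" by a JSON object that holds its "name" and its "arguments", one argument or row to a line. apply_moves: Moves the arm, as the interface text tells. Its arguments: {"type":"object","properties":{"series":{"type":"string"},"squeeze":{"type":"number"}},"required":["series"]}

```bash
mkdir -p pics; python3 - <<'E'
from rig import r
import cv2,numpy as np
np.set_printoptions(precision=3,suppress=True)
s=r.sense(); print(s)
for n in("scene","side","wrist"):
    i=r.camera_info(n); print(n,i["K"],i["extrinsics"])
    f=r.grab_frame(n); cv2.imwrite(f"pics/{n}0.png",f)
E
```

```text
{'clock': 0.0, 'qpos': array([ 1.181,  0.354,  1.634,  0.   ,  1.155, -0.002]), 'qvel': array([-0.001, -0.   , -0.   ,  0.002,  0.   , -0.   ]), 'joint_efforts': array([ -0.003, -60.523, -34.207,   0.   ,   0.009,   0.   ]), 'eef_pos': array([236.175, 578.178, 247.567]), 'tcp_rot': array([-3.14 , -0.   ,  2.754]), 'contact_force': array([-0.02 ,  0.728,  0.23 ]), 'wrist_torque': array([ 0.022, -0.056,  0.052]), 'opening': 0.998189613549577}
scene [[354.152   0.    254.991]
 [  0.    354.152 192.308]
 [  0.      0.      1.   ]] [[  -0.116    0.574   -0.81  1255.767]
 [   0.993    0.066   -0.096   81.507]
 [  -0.002   -0.816   -0.578  582.577]
 [   0.       0.       0.       1.   ]]
side [[426.858   0.    258.007]
 [  0.    426.858 193.25 ]
 [  0.      0.      1.   ]] [[   0.897   -0.272    0.348  225.122]
 [  -0.441   -0.579    0.686 -640.176]
 [   0.015   -0.769   -0.639  696.192]
 [   0.       0.       0.       1.   ]]
wrist [[309.103   0.    258.317]
 [  0.    309.103 190.374]
 [  0.      0.      1.   ]] [[  0.377   0.887   0.267 167.486]
 [  0.926  -0.361  -0.11  605.921]
 [ -0.001   0.289  -0.957 372.601]
 [  0.      0.      0.      1.   ]]
```

```bash
cd pics; python3 -c "
import cv2
for n in('scene0','side0'):
    f=cv2.imread(n+'.png'); cv2.imwrite(n+'b.png',cv2.resize(f,(800,600),interpolation=cv2.INTER_CUBIC))"
```

```text
(no output)
```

View pics/scene0b.png

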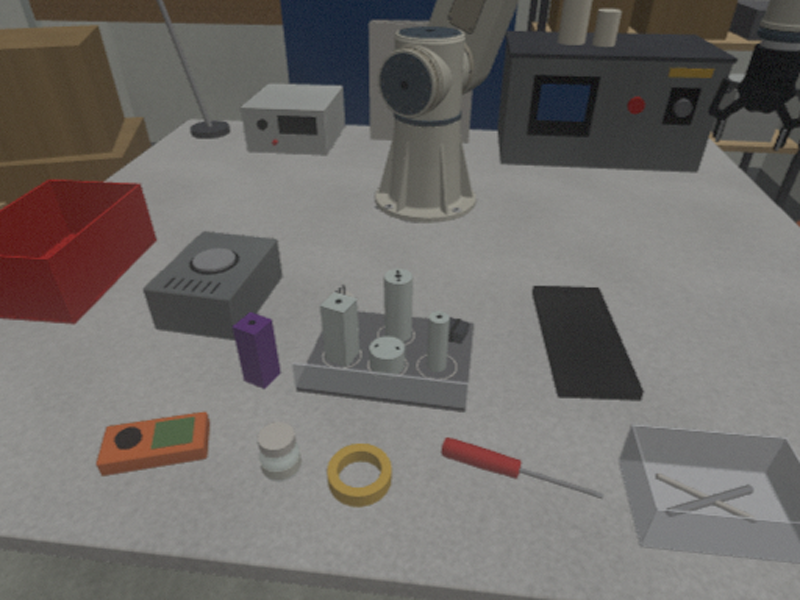

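View pics/side0b.png

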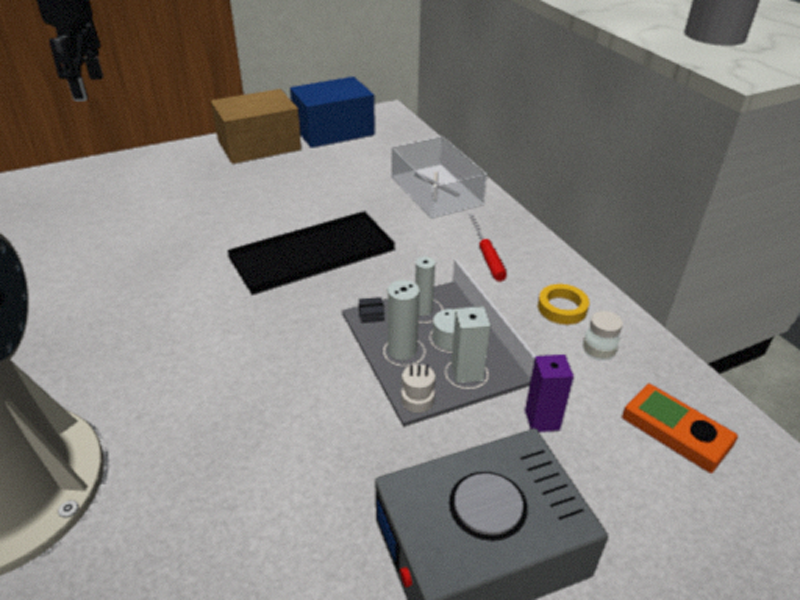

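The scene shows the calibrator at (215,260), the board at (390,360) and the tray at (585,340) in the robot's left (+y). The candidates for the square block are bare aluminium at (340,330) on the board and purple at (258,350) off the board. The aluminium one is meant. I'll confirm this in crops.

```bash
cd pics; python3 -c "
import cv2
from rig import r
print(r.tcp_to_tips)
f=cv2.imread('scene0.png')[165:265,180:310]; cv2.imwrite('c1.png',cv2.resize(f,None,fx=6,fy=6,interpolation=cv2.INTER_CUBIC))
f=cv2.imread('side0.png')[155:275,210:370]; cv2.imwrite('c2.png',cv2.resize(f,None,fx=5,fy=5,interpolation=cv2.INTER_CUBIC))"
```

```text
17.0
```

View pics/c1.png

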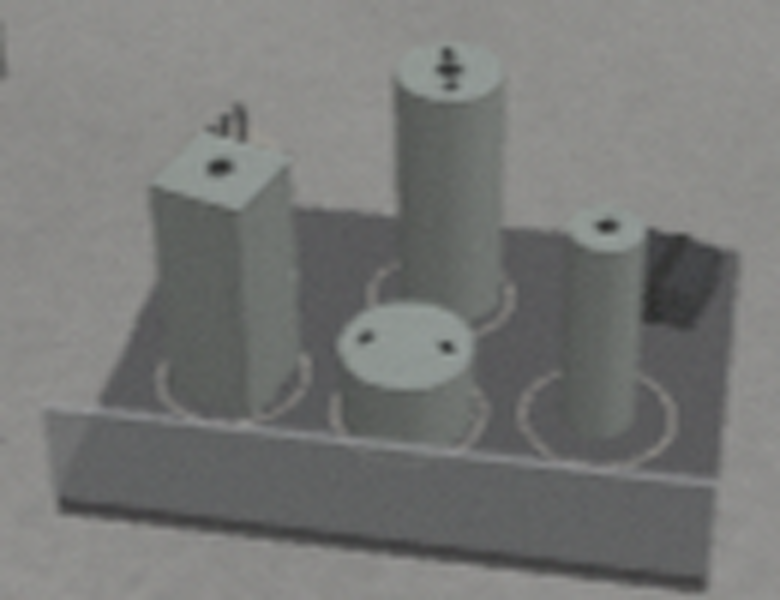

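View pics/c2.png

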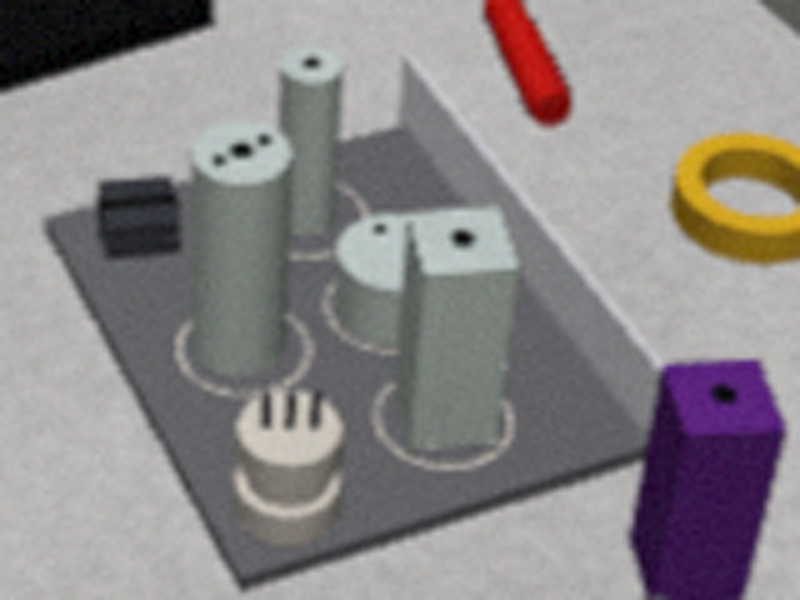

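```bash
cat > h.py <<'E'
from rig import r
import numpy as np, cv2
np.set_printoptions(precision=1,suppress=True)
def ray(info,px,z):
    K=np.array(info["K"]);E=np.array(info["extrinsics"])
    d=E[:3,:3]@np.linalg.solve(K,[px[0],px[1],1]);o=E[:3,3]
    return (o+d*(z-o[2])/d[2])[:2]
def un(p,s,off): return [(p[0]+.5)/s-.5+off[0],(p[1]+.5)/s-.5+off[1]]
E
python3 - <<'E'
from h import *
S=r.camera_info("scene");D=r.camera_info("side")
a=lambda p,z:ray(S,un(p,6,(180,165)),z)
b=lambda p,z:ray(D,un(p,5,(210,155)),z)
big=lambda I,p,z:ray(I,un(p,1.5625,(0,0)),z)
for n,z,p,q in[("thick",125,(449,69),(241,150)),("square",115,(220,166),(462,238)),("slim",105,(606,226),(312,63)),("low",46,(405,345),None)]:
    print(n,a(p,z),b(q,z) if q else "")
print("low hole",a((366,337),46),a((447,347),46),"side",b((380,229),46))
print("sqS",*[a(p,115) for p in[(150,185),(240,210),(292,160),(207,133)]])
print("sqD",*[b(p,115) for p in[(412,213),(500,207),(518,268),(420,278)]])
print("boardD",*[b(p,10) for p in[(47,220),(243,578),(645,455)]])
print("boardS",*[a(p,10) for p in[(740,252),(62,500),(705,578)]])
print("thick ring",a((441,300),10),b((244,346),10),"slim ring",a((598,418),10),b((312,215),10),"sq ring",a((233,372),10),b((444,415),10),"low ring",a((410,400),10))
print("plate",big(S,(215,261),98),big(D,(489,505),98))
print("trayS",*[big(S,p,18) for p in[(533,287),(600,288),(640,391),(560,393)]])
print("trayD",*[big(D,p,18) for p in[(230,252),(365,215),(394,242),(253,285)]])
print("purple",b((725,395),105))
print("plates top", b((139,188),30))
print("adapter top", b((290,430),60))
E
```

```text
thick [547.6  -3.5] [548.4  -1.1]
square [610. -84.] [611.5 -81.7]
slim [617.9  63.9] [618.6  65.8]
low [625.4 -11.8] 
low hole [622.3 -27.7] [624.7   4.6] side [625.9   6.5]
sqS [ 625.1 -107.7] [636.8 -70.9] [602.9 -57.5] [588.7 -93.6]
sqD [600.6 -58.8] [636.4 -71.3] [ 622.7 -107.7] [583.2 -95.9]
boardD [502.1 118.6] [ 489.1 -127.3] [ 679.6 -141. ]
boardS [503.3 120.1] [ 688.8 -135.9] [701.2 108.7]
thick ring [551.8  -6.8] [550.6  -3.6] slim ring [619.   64.5] [622.6  66.1] sq ring [608.1 -85.9] [611.9 -81.9] low ring [616.9 -11.5]
plate [ 496.2 -320.4] [ 486.3 -328.9]
trayS [392.9 226.8] [382.3 347.7] [647.  357.6] [664.2 243.2]
trayD [381.7 338.3] [642.2 349.1] [653.2 245.5] [391.3 231.5]
purple [ 663.3 -196.9]
plates top [543.8  99.7]
adapter top [ 522.  -102.8]
```

Request:
{"name": "apply_moves", "arguments": {
  "series": "-1.6 -1.25 -0.41 0 0 0 -1;-2.64 -2.05 -0.41 0 0 0 -1;-2.9 -2.25 -0.41 0 0 0 -1;-2.9 -2.25 -0.41 0 0 0 -1;-2.9 -2.25 -0.41 0 0 0 -1;-2.9 -2.25 -0.41 0 0 0 -1;-2.9 -2.25 -0.41 0 0 0 -1;-2.9 -2.25 -0.41 0 0 0 -1;-2.9 -2.25 -0.41 0 0 0 -1;-2.9 -2.25 -0.41 0 0 0 -1",
  "squeeze": 60
}}

```text
clock: 0.98
eef_pos: [410.2, 275.9, 289.4]
tcp_rot: [-3.142, -0.0, 2.754]
contact_force: [0.5, 1.3, 0.7]
opening: 0.998
```

Request:
{"name": "apply_moves", "arguments": {
  "series": "-2.9 -2.25 -0.41 0 0 0 -1;-2.9 -2.25 -0.41 0 0 0 -1;-2.9 -2.25 -0.41 0 0 0 -1;-2.9 -2.25 -0.41 0 0 0 -1;-2.9 -2.25 -0.41 0 0 0 -1;-2.9 -2.25 -0.41 0 0 0 -1;-2.9 -2.25 -0.41 0 0 0 -1;-2.9 -2.25 -0.41 0 0 0 -1;-1.6 -1.25 -0.41 0 0 0 -1;0 0 0 0 0 0 -1"
}}

```text
clock: 1.82
eef_pos: [568.5, 2.2, 326.6]
tcp_rot: [-3.141, 0.002, 2.751]
contact_force: [-0.1, -0.4, 0.6]
opening: 1.005
```

```bash
cat >> h.py <<'E'
def grab(n,tag):
    i=r.camera_info(n);f=r.grab_frame(n);cv2.imwrite(f"pics/{tag}.png",f);np.savez(f"pics/{tag}.npz",K=i["K"],E=i["extrinsics"])
    return f
def info(tag):
    d=np.load(f"pics/{tag}.npz");return {"K":d["K"],"extrinsics":d["E"]}
E
python3 - <<'E'
from h import *
s=r.sense();print(s["clock"],s["eef_pos"],s["tcp_rot"]*1000,s["qpos"]*100)
f=grab("wrist","w1")
cv2.imwrite("pics/w1b.png",cv2.resize(f,(800,600),interpolation=cv2.INTER_CUBIC))
E
```

```text
1.8167 [568.5   2.2 326.6] [-3141.      1.8  2750.6] [   0.2   19.8  166.6   -0.1  127.6 -117.8]
```

View pics/w1b.png

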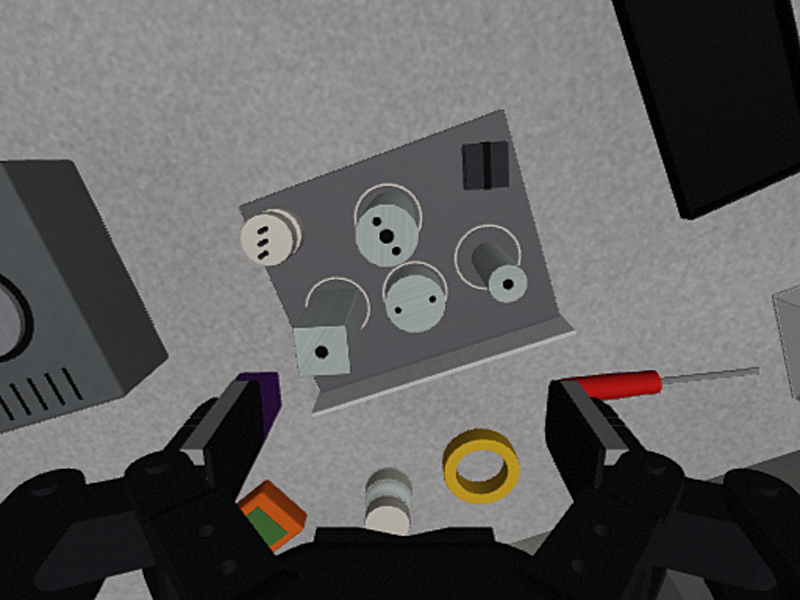

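The view is from above with the robot side up: thick (387,235), square (321,352), slim (508,284), low (415,303), purple at (260,400) off the board. I'll take one enlarged crop for precision.

```bash
python3 - <<'E'
from h import *
f=cv2.imread("pics/w1.png")[115:245,180:340]
cv2.imwrite("pics/w1c.png",cv2.resize(f,None,fx=4.6,fy=4.6,interpolation=cv2.INTER_CUBIC))
E
```

```text
(no output)
```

View pics/w1c.png

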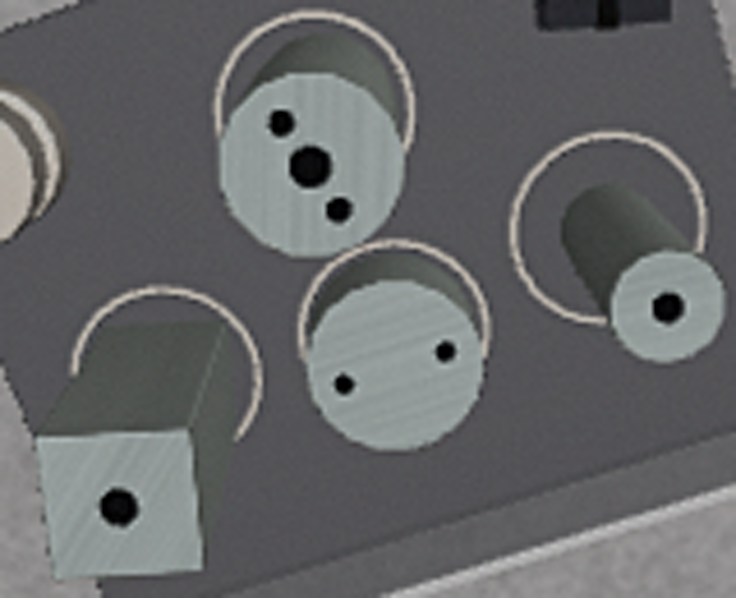

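```bash
python3 - <<'E'
from h import *
W=info("w1")
a=lambda p,z:ray(W,un(p,4.6,(180,115)),z)
B=lambda p,z:ray(W,un(p,1.5625,(0,0)),z)
print("thick",a((311,165),125),"sq",a((119,507),115),"slim",a((668,306),105),"low",a((395,366),46))
c=np.array([a(p,115) for p in[(37,435),(188,430),(203,570),(56,580)]]);print(c,c.mean(0))
for i in range(4):
    d=c[(i+1)%4]-c[i];print(np.linalg.norm(d),np.degrees(np.arctan2(d[1],d[0])))
print("board",B((240,206),10),B((503,110),10),B((561,318),10))
print("rings thick",a((315,110),10),"slim",a((610,228),10),"low",a((394,335),10))
print("tray corner",B((689,218),18),B((614,0),18))
s=r.sense();y=s["tcp_rot"][2];print("closing dir deg",np.degrees(y)-90)
E
```

```text
thick [545.8  -1.7] sq [609.6 -82.4] slim [615.8  65.7] low [622.2  -9.7]
[[ 584.   -93.2]
 [ 597.2  -57.4]
 [ 633.9  -69.8]
 [ 622.  -106.3]] [609.3 -81.7]
38.11264147951453 69.68886205487827
38.724501463536036 -18.600224438489423
38.43817398464332 -108.06693539272197
40.221624963057316 160.91421622366417
board [ 487.2 -124.9] [500.7 121.1] [700.2 111.9]
rings thick [546.8  -5.1] slim [616.5  66.8] low [623.2  -9.6]
tray corner [649.2 243.8] [457.  226.9]
closing dir deg 67.61537524650038
```

Request:
{"name": "apply_moves", "arguments": {
  "series": "0 0 0 0 0 -0.044 -1;0.4 -0.3 1.5 0 0 0 -1;0.5 -0.3 3 0 0 0 -1;0.5 -0.3 3 0 0 0 -1;0.5 -0.24 3 0 0 0 -1;0 0 3 0 0 0 -1;0 0 2 0 0 0 -1;0 0 1.1 0 0 0 -1;0 0 0 0 0 0 -1;0 0 0 0 0 0 -1"
}}

```text
clock: 2.7
eef_pos: [544.8, 1.9, 160.4]
tcp_rot: [-3.141, -0.0, 2.798]
contact_force: [-0.1, -0.7, -0.5]
opening: 0.998
```

```bash
cat >> h.py <<'E'
def to(*ps):
    s=r.sense();p=np.array(s["eef_pos"]);y=s["tcp_rot"][2]
    print("at",s["clock"],p,"rpy mrad",np.array(s["tcp_rot"])*1000,"open mm",s["opening"]*85,"F",s["contact_force"])
    X=np.array([np.cos(y),np.sin(y)]);Y=np.array([np.sin(y),-np.cos(y)])
    for t in ps:
        d=np.array(t)-p;print("tool mm",X@d[:2],Y@d[:2],-d[2]);p=np.array(t,float)
E
python3 -c "
from h import *
to((546.5,-2,90))"
```

```text
at 2.7 [544.8   1.9 160.4] rpy mrad [-3141.5    -0.5  2798.4] open mm 84.81221035702792 F [-0.1 -0.7 -0.5]
tool mm -2.9087572638869523 -3.0981484959712784 70.43482709460162
```

Request:
{"name": "apply_moves", "arguments": {
  "series": "-0.29 -0.31 1 0 0 0 -1;0 0 2 0 0 0 -1;0 0 2 0 0 0 -1;0 0 1.4 0 0 0 -1;0 0 0.64 0 0 0 -1;0 0 0 0 0 0 -1;0 0 0 0 0 0 1;0 0 0 0 0 0 1;0 0 0 0 0 0 1;0 0 0 0 0 0 1"
}}

```text
clock: 3.53
eef_pos: [547.5, -2.5, 91.0]
tcp_rot: [3.141, 0.002, 2.798]
contact_force: [-2.0, 0.7, 5.1]
opening: 0.503
```

Request:
{"name": "apply_moves", "arguments": {
  "series": "0 0 0 0 0 0 1;0 0 0 0 0 0 1;0 0 0 0 0 0 1;0 0 0 0 0 0 1;0 0 0 0 0 0 1;0 0 0 0 0 0 1;0 0 0 0 0 0 1;0 0 0 0 0 0 1;0 0 0 0 0 0 1;0 0 0 0 0 0 1"
}}

```text
clock: 4.37
eef_pos: [547.4, -2.5, 91.0]
tcp_rot: [3.141, 0.002, 2.798]
contact_force: [-0.4, 0.8, 5.7]
opening: 0.497
```

```bash
python3 -c "
from h import *
to((546.5,-2,90),(546.5,-2,215),(432,287,215),(432,287,85))"
```

```text
at 4.3667 [547.4  -2.5  91. ] rpy mrad [3140.9    1.8 2797.8] open mm 42.280867320436954 F [-0.4  0.8  5.7]
tool mm 0.9870107845968107 0.1687855022861505 0.9986157509435145
tool mm 0.0 0.0 -125.0
tool mm 205.2123618572149 233.49333296902398 -0.0
tool mm 0.0 0.0 130.0
```

Request:
{"name": "apply_moves", "arguments": {
  "series": "0 0 -1 0 0 0 1;0 0 -2.5 0 0 0 1;0 0 -3 0 0 0 1;0 0 -3 0 0 0 1;0 0 -2 0 0 0 1;0.5 0.6 -1 0 0 0 1;1.5 1.7 0 0 0 0 1;2.1 2.4 0 0 0 0 1;2.1 2.4 0 0 0 0 1;2.1 2.4 0 0 0 0 1"
}}

```text
clock: 5.2
eef_pos: [498.7, 116.0, 214.3]
tcp_rot: [-3.141, -0.001, 2.797]
contact_force: [-0.3, 1.1, -4.7]
opening: 0.502
```

Request:
{"name": "apply_moves", "arguments": {
  "series": "2.1 2.4 0 0 0 0 1;2.1 2.4 0 0 0 0 1;2.1 2.4 0 0 0 0 1;2.1 2.4 0 0 0 0 1;2.1 2.4 0 0 0 0 1;1.2 1.4 0 0 0 0 1;0.62 0.85 0 0 0 0 1;0 0 0 0 0 0 1;0 0 0 0 0 0 1;0 0 0 0 0 0 1"
}}

```text
clock: 6.03
eef_pos: [432.4, 289.6, 214.5]
tcp_rot: [-3.14, -0.0, 2.798]
contact_force: [-0.2, 0.1, -6.2]
opening: 0.505
```

```bash
python3 - <<'E'
from h import *
to((432,287,86))
f=grab("wrist","w2")
cv2.imwrite("pics/w2b.png",f)
E
```

```text
at 6.0333 [432.4 289.6 214.5] rpy mrad [-3140.5    -0.3  2797.6] open mm 42.92136121972135 F [-0.2  0.1 -6.2]
tool mm -0.538101370066138 -2.599991844192438 128.45359007448283
```

View pics/w2b.png

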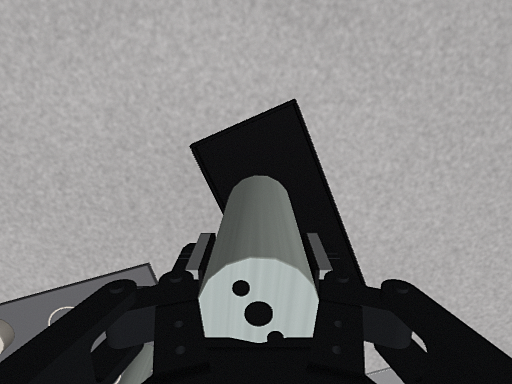

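The view shows the block held upright and the tray's near corners at (191,146) and (295,99), z=18.

```bash
python3 - <<'E'
from h import *
W=info("w2")
for p in[(191,146),(295,99)]: print(ray(W,p,18))
E
```

```text
[384.7 231.7]
[376.3 348. ]
```

Request:
{"name": "apply_moves", "arguments": {
  "series": "0 0 1 0 0 0 1;0 0 2.5 0 0 0 1;0 0 3 0 0 0 1;0 0 3 0 0 0 1;0 0 2 0 0 0 1;0 0 0.8 0 0 0 1;0 0 0.3 0 0 0 1;0 0 0.2 0 0 0 1;0 0 0 0 0 0 1;0 0 0 0 0 0 1"
}}

```text
clock: 6.92
eef_pos: [433.3, 291.0, 87.9]
tcp_rot: [3.14, 0.001, 2.798]
contact_force: [-0.3, 0.1, -5.1]
opening: 0.501
```

Request:
{"name": "apply_moves", "arguments": {
  "series": "0 0 0.1 0 0 0 1;0 0 0.1 0 0 0 1;0 0 0 0 0 0 1;0 0 0.05 0 0 0 1;0 0 0 0 0 0 1;0 0 0.05 0 0 0 1;0 0 0 0 0 0 1;0 0 0 0 0 0 1;0 0 0 0 0 0 1;0 0 0 0 0 0 1"
}}

```text
clock: 7.75
eef_pos: [432.8, 290.8, 85.0]
tcp_rot: [3.141, 0.001, 2.798]
contact_force: [-4.0, -2.0, 11.7]
opening: 0.5
```

Request:
{"name": "apply_moves", "arguments": {
  "series": "0 0 0 0 0 0 -1;0 0 0 0 0 0 -1;0 0 0 0 0 0 -1;0 0 0 0 0 0 -1;0 0 0 0 0 0 -1;0 0 -1 0 0 0 -1;0 0 -2.5 0 0 0 -1;0 0 -3 0 0 0 -1;0 0 -2 0 0 0 -1;-1 -0.6 -0.5 0 0 0 -1"
}}

```text
clock: 8.58
eef_pos: [441.0, 283.3, 177.8]
tcp_rot: [3.137, 0.003, 2.799]
contact_force: [0.1, 0.1, 0.4]
opening: 0.998
```

Request:
{"name": "apply_moves", "arguments": {
  "series": "-2.5 -1.5 0 0 0 0 -1;-3.1 -1.87 0 0 0 0 -1;-3.1 -1.87 0 0 0 0 -1;-3.1 -1.87 0 0 0 0 -1;-3.1 -1.87 0 0 0 0 -1;-3.1 -1.87 0 0 0 0 -1;-2.9 -1.78 0 0 0 0 -1;-2 -1.2 0 0 0 0 -1;-1 -0.6 0 0 0 0 -1;0 0 0 0 0 0 -1"
}}

```text
clock: 9.42
eef_pos: [617.4, 62.9, 173.5]
tcp_rot: [-3.141, 0.0, 2.795]
contact_force: [0.6, -0.4, 1.5]
opening: 1.002
```

```bash
python3 - <<'E'
from h import *
to((616.5,65.5,76))
f=grab("wrist","w3")[:,:]
cv2.imwrite("pics/w3b.png",cv2.resize(f,(800,600),interpolation=cv2.INTER_CUBIC))
E
```

```text
at 9.4167 [617.4  62.9 173.5] rpy mrad [-3141.3     0.3  2795.4] open mm 85.1631518558034 F [ 0.6 -0.4  1.5]
tool mm 1.7123032629527803 2.1881989334861744 97.4671948993064
```

View pics/w3b.png

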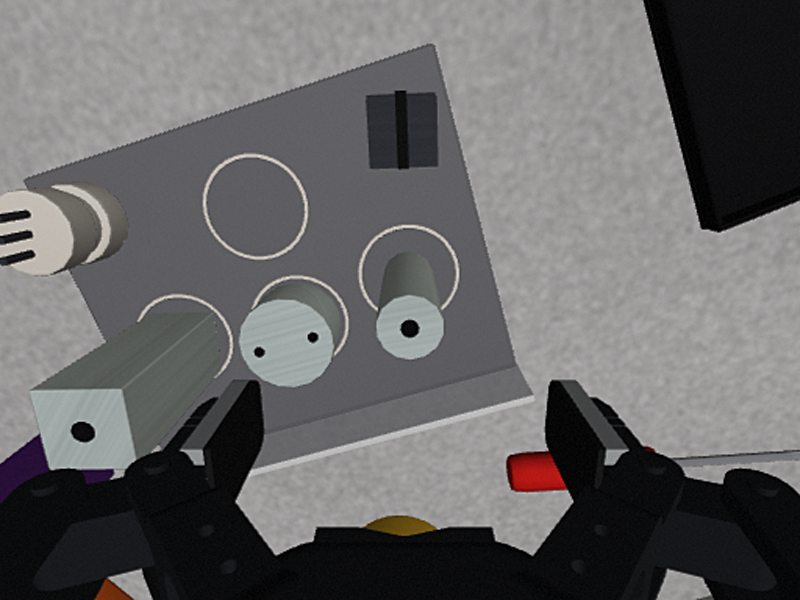

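Slim top at (410,328), low (287,342), square hole (83,431).

```bash
python3 - <<'E'
from h import *
W=info("w3")
B=lambda p,z:ray(W,un(p,1.5625,(0,0)),z)
print("slim",B((410,328),105),"low",B((287,343),46),"sq",B((83,431),115),"ring thick",B((256,206),10),"slim",B((409,275),10))
E
```

```text
slim [616.   65.8] low [622.   -8.9] sq [609.3 -82.1] ring thick [546.7  -4.8] slim [616.7  66.1]
```

Request:
{"name": "apply_moves", "arguments": {
  "series": "0.22 0.21 1 0 0 0 -1;0 0 2.5 0 0 0 -1;0 0 3 0 0 0 -1;0 0 2 0 0 0 -1;0 0 0.9 0 0 0 -1;0 0 0.3 0 0 0 -1;0 0 0 0 0 0 -1;0 0 0 0 0 0 -1;0 0 0 0 0 0 -1;0 0 0 0 0 0 -1"
}}

```text
clock: 10.3
eef_pos: [615.7, 68.0, 78.1]
tcp_rot: [3.141, 0.002, 2.798]
contact_force: [0.0, -0.1, 0.4]
opening: 1.004
```

```bash
python3 -c "
from h import *
to((616.1,65.8,76))"
```

```text
at 10.3 [615.7  68.   78.1] rpy mrad [3140.7    1.9 2797.9] open mm 85.30648955539102 F [ 0.  -0.1  0.4]
tool mm -1.131453785234204 -1.9603942431966033 2.0837144446256417
```

Request:
{"name": "apply_moves", "arguments": {
  "series": "-0.1 -0.18 0.2 0 0 0 -1;0 0 0 0 0 0 -1;0 0 0 0 0 0 -1;0 0 0 0 0 0 -1;0 0 0 0 0 0 1;0 0 0 0 0 0 1;0 0 0 0 0 0 1;0 0 0 0 0 0 1;0 0 0 0 0 0 1;0 0 0 0 0 0 1"
}}

```text
clock: 11.13
eef_pos: [615.4, 65.9, 75.0]
tcp_rot: [3.141, 0.0, 2.798]
contact_force: [-0.3, 1.2, 1.6]
opening: 0.336
```

Request:
{"name": "apply_moves", "arguments": {
  "series": "0 0 0 0 0 0 1;0 0 0 0 0 0 1;0 0 0 0 0 0 1;0 0 0 0 0 0 1;0 0 0 0 0 0 1;0 0 0 0 0 0 1;0 0 0 0 0 0 1;0 0 0 0 0 0 1;0 0 0 0 0 0 1;0 0 0 0 0 0 1"
}}

```text
clock: 11.97
eef_pos: [615.4, 65.9, 74.9]
tcp_rot: [3.141, 0.0, 2.798]
contact_force: [-0.6, 1.5, 5.3]
opening: 0.335
```

```bash
python3 -c "
from h import *
to((616.1,65.8,196),(600,299,196),(600,299,71))"
```

```text
at 11.9667 [615.4  65.9  74.9] rpy mrad [3141.4    0.3 2797.8] open mm 28.491775781415534 F [-0.6  1.5  5.3]
tool mm -0.6942725459259794 0.16742257070329267 -121.05262582777445
tool mm 93.76516922355337 214.1250640174531 -0.0
tool mm 0.0 0.0 125.0
```

Request:
{"name": "apply_moves", "arguments": {
  "series": "0 0 -1 0 0 0 1;0 0 -2.5 0 0 0 1;0 0 -3 0 0 0 1;0 0 -3 0 0 0 1;0.3 0.7 -2 0 0 0 1;0.9 2.1 -0.5 0 0 0 1;1.25 2.85 0 0 0 0 1;1.25 2.85 0 0 0 0 1;1.25 2.85 0 0 0 0 1;1.25 2.85 0 0 0 0 1"
}}

```text
clock: 12.8
eef_pos: [603.9, 221.2, 194.8]
tcp_rot: [-3.14, -0.001, 2.797]
contact_force: [0.8, 0.6, -2.3]
opening: 0.342
```

Request:
{"name": "apply_moves", "arguments": {
  "series": "1.25 2.85 0 0 0 0 1;1.1 2.5 0 0 0 0 1;0.6 1.4 0 0 0 0 1;0.2 0.5 1 0 0 0 1;0 0 2.5 0 0 0 1;0 0 3 0 0 0 1;0 0 3 0 0 0 1;0 0 1.6 0 0 0 1;0 0 0.5 0 0 0 1;0 0 0 0 0 0 1"
}}

```text
clock: 13.63
eef_pos: [598.4, 297.5, 76.6]
tcp_rot: [-3.138, -0.003, 2.797]
contact_force: [-0.4, -0.7, -2.7]
opening: 0.339
```

```bash
python3 -c "
from h import *
to((600,299,69))"
```

```text
at 13.6333 [598.4 297.5  76.6] rpy mrad [-3138.3    -2.7  2797.1] open mm 28.805913976137195 F [-0.4 -0.7 -2.7]
tool mm -1.0350786902300602 1.9802646801236505 7.628006377798712
```

Request:
{"name": "apply_moves", "arguments": {
  "series": "0 0 0.3 0 0 0 1;0 0 0.2 0 0 0 1;0 0 0 0 0 0 1;0 0 0.1 0 0 0 1;0 0 0 0 0 0 1;0 0 0.05 0 0 0 1;0 0 0 0 0 0 1;0 0 0 0 0 0 1;0 0 0 0 0 0 1;0 0 0 0 0 0 1"
}}

```text
clock: 14.47
eef_pos: [599.5, 299.3, 72.3]
tcp_rot: [-3.142, 0.0, 2.798]
contact_force: [0.2, 0.6, -2.1]
opening: 0.335
```

Request:
{"name": "apply_moves", "arguments": {
  "series": "0 0 0.15 0 0 0 1;0 0 0 0 0 0 1;0 0 0.1 0 0 0 1;0 0 0 0 0 0 1;0 0 0.05 0 0 0 1;0 0 0 0 0 0 1;0 0 0.04 0 0 0 1;0 0 0 0 0 0 1;0 0 0 0 0 0 1;0 0 0 0 0 0 1"
}}

```text
clock: 15.3
eef_pos: [599.5, 299.3, 69.0]
tcp_rot: [3.142, 0.0, 2.798]
contact_force: [-1.0, -0.3, -0.9]
opening: 0.335
```

Request:
{"name": "apply_moves", "arguments": {
  "series": "0 0 0 0 0 0 -1;0 0 0 0 0 0 -1;0 0 0 0 0 0 -1;0 0 0 0 0 0 -1;0 0 0 0 0 0 -1;0 0 -1 0 0 0 -1;0 0 -2.5 0 0 0 -1;0 0 -3 0 0 0 -1;-0.3 -0.8 -3 0 0 0 -1;-0.9 -2.3 -1 0 0 0 -1"
}}

```text
clock: 16.13
eef_pos: [602.4, 269.0, 179.4]
tcp_rot: [3.136, 0.005, 2.8]
contact_force: [0.3, -1.1, 0.3]
opening: 0.996
```

Request:
{"name": "apply_moves", "arguments": {
  "series": "-1.3 -3.35 0 0 0 0 -1;-1.3 -3.35 0 0 0 0 -1;-1.3 -3.35 0 0 0 0 -1;-1.3 -3.35 0 0 0 0 -1;-1.3 -3.35 0 0 0 0 -1;-1.3 -3.35 0 0 0 0 -1;-1.3 -3.35 0 0 0 0 -1;-1.3 -3.35 0 0 0 0 -1;-1.29 -3.35 0 0 0 0 -1;-0.9 -2.34 0 0 0 0 -1"
}}

```text
clock: 16.97
eef_pos: [609.4, -85.2, 174.9]
tcp_rot: [-3.141, 0.001, 2.797]
contact_force: [0.7, -0.3, -0.1]
opening: 1.002
```

```bash
python3 - <<'E'
from h import *
to((609.6,-82.3,83))
E
```

```text
at 16.9667 [609.4 -85.2 174.9] rpy mrad [-3141.2     1.2  2796.9] open mm 85.166734731158 F [ 0.7 -0.3 -0.1]
tool mm 0.7528536180049977 2.8271891613873072 91.89770537722399
```

```bash
python3 - <<'E'
from h import *
f=grab("wrist","w4")
cv2.imwrite("pics/w4b.png",cv2.resize(f,(800,600),interpolation=cv2.INTER_CUBIC))
E
```

```text
(no output)
```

View pics/w4b.png

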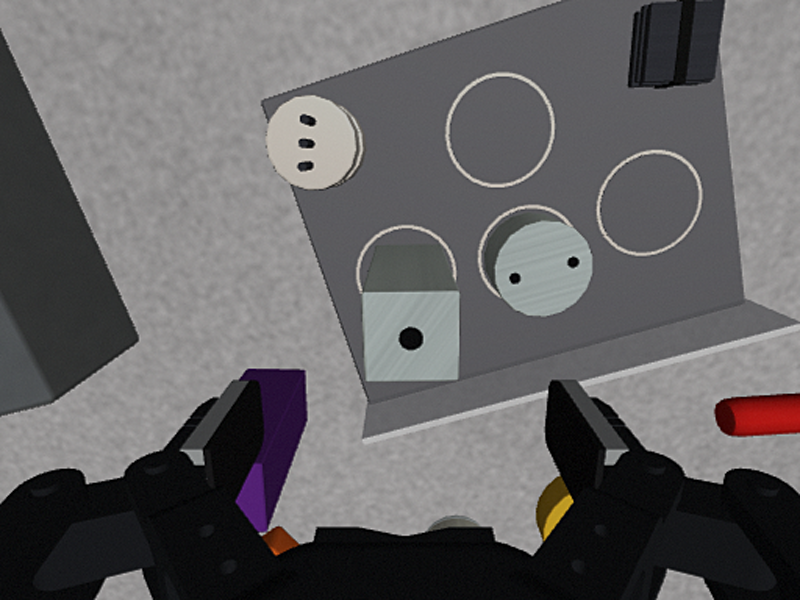

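The bare aluminium square block is at (411,338), corners (363,290), (460,292), (459,380), (365,381), parallel to the pads. Purple is aside at (270,440).

```bash
python3 - <<'E'
from h import *
W=info("w4")
B=lambda p,z:ray(W,un(p,1.5625,(0,0)),z)
c=np.array([B(p,115) for p in[(363,290),(460,292),(459,380),(365,381)]]);print(c.mean(0),B((411,338),115))
for i in range(4):
    d=c[(i+1)%4]-c[i];print(np.linalg.norm(d),np.degrees(np.arctan2(d[1],d[0])))
print("low",B((544,268),46), "purple top",B((275,372),105),B((305,370),105))
to((609.5,-82.2,83))
E
```

```text
[608.9 -82. ] [609.2 -82.4]
38.623659098897576 69.09107270315938
38.622469981003746 -18.37820708777055
39.6314238476726 -109.00776571970866
39.906076520923015 160.12405778807087
low [621.3  -9.7] purple top [ 607.9 -145.6] [ 611.5 -132.7]
at 17.0167 [609.5 -88.4 174.9] rpy mrad [-3139.8     2.   2795.7] open mm 84.87280992216932 F [ 0.2 -3.3  0.3]
tool mm 2.1502540619174813 5.849957326063467 91.9086400149138
```

Request:
{"name": "apply_moves", "arguments": {
  "series": "0.2 0.55 0 0 0 0 -1;0 0 0 0 0 0 -1;0 0 1.3 0 0 0 -1;0 0 0 0 0 0 -1;0 0 0 0 0 0 -1;0 0 0 0 0 0 -1;0 0 0 0 0 0 -1;0 0 0 0 0 0 -1;0 0 0 0 0 0 -1;0 0 0 0 0 0 -1"
}}

```text
clock: 17.85
eef_pos: [609.4, -76.4, 161.0]
tcp_rot: [3.142, 0.0, 2.798]
contact_force: [-0.6, 0.7, 0.2]
opening: 1.003
```

```bash
python3 - <<'E'
from h import *
to((609.4,-82.2,83))
E
```

```text
at 17.85 [609.4 -76.4 161. ] rpy mrad [3141.5    0.2 2797.8] open mm 85.29464394160392 F [-0.6  0.7  0.2]
tool mm -1.9219996168317761 -5.4433406351213005 78.02905101576616
```

Request:
{"name": "apply_moves", "arguments": {
  "series": "-0.19 -0.54 0.5 0 0 0 -1;0 0 1.5 0 0 0 -1;0 0 2 0 0 0 -1;0 0 2 0 0 0 -1;0 0 1.2 0 0 0 -1;0 0 0.5 0 0 0 -1;0 0 0.1 0 0 0 -1;0 0 0 0 0 0 -1;0 0 0 0 0 0 -1;0 0 0 0 0 0 -1"
}}

```text
clock: 18.68
eef_pos: [610.0, -82.3, 83.9]
tcp_rot: [3.141, 0.002, 2.798]
contact_force: [-0.3, 0.8, 0.2]
opening: 1.0
```

```bash
python3 - <<'E'
from h import *
to((609.4,-82.2,83))
E
```

```text
at 18.6833 [610.  -82.3  83.9] rpy mrad [3141.3    1.7 2797.9] open mm 85.00086605536009 F [-0.3  0.8  0.2]
tool mm 0.6349989042474589 -0.1482552678776384 0.9373574741473334
```

Request:
{"name": "apply_moves", "arguments": {
  "series": "0 0 0 0 0 0 1;0 0 0 0 0 0 1;0 0 0 0 0 0 1;0 0 0 0 0 0 1;0 0 0 0 0 0 1;0 0 0 0 0 0 1;0 0 0 0 0 0 1;0 0 0 0 0 0 1;0 0 0 0 0 0 1;0 0 0 0 0 0 1"
}}

```text
clock: 19.52
eef_pos: [609.6, -82.3, 83.3]
tcp_rot: [3.142, 0.001, 2.798]
contact_force: [-0.4, -1.7, 5.4]
opening: 0.457
```

Request:
{"name": "apply_moves", "arguments": {
  "series": "0 0 -1 0 0 0 1;0 0 -2.5 0 0 0 1;0 0 -3 0 0 0 1;0 0 -3 0 0 0 1;0.4 0.6 -2 0 0 0 1;1.1 1.65 -1 0 0 0 1;1.8 2.7 0 0 0 0 1;2 3 0 0 0 0 1;2 3 0 0 0 0 1;2 3 0 0 0 0 1"
}}

```text
clock: 20.35
eef_pos: [567.3, 81.7, 207.7]
tcp_rot: [-3.141, -0.001, 2.797]
contact_force: [0.9, 0.9, -5.6]
opening: 0.462
```

Request:
{"name": "apply_moves", "arguments": {
  "series": "2 3 0 0 0 0 1;2 3 0 0 0 0 1;2 3 0 0 0 0 1;2 3 0 0 0 0 1;1.8 2.7 0 0 0 0 1;1.2 1.8 0 0 0 0 1;0.6 0.9 0 0 0 0 1;0.3 0.45 0 0 0 0 1;0 0 0 0 0 0 1;0 0 0 0 0 0 1"
}}

```text
clock: 21.18
eef_pos: [516.8, 287.7, 207.6]
tcp_rot: [-3.141, -0.0, 2.798]
contact_force: [0.6, -0.1, -4.8]
opening: 0.463
```

```bash
python3 - <<'E'
from h import *
to((516,294,78))
E
```

```text
at 21.1833 [516.8 287.7 207.6] rpy mrad [-3140.5    -0.3  2797.8] open mm 39.38495057554837 F [ 0.6 -0.1 -4.8]
tool mm 2.89837406744749 5.631609546640829 129.6311841325619
```

Request:
{"name": "apply_moves", "arguments": {
  "series": "0.2 0.5 1 0 0 0 1;0 0 2.5 0 0 0 1;0 0 3 0 0 0 1;0 0 3 0 0 0 1;0 0 2 0 0 0 1;0 0 0.8 0 0 0 1;0 0 0.3 0 0 0 1;0 0 0.1 0 0 0 1;0 0 0 0 0 0 1;0 0 0 0 0 0 1"
}}

```text
clock: 22.02
eef_pos: [517.7, 294.4, 82.3]
tcp_rot: [3.14, 0.002, 2.798]
contact_force: [0.4, 0.4, -4.6]
opening: 0.461
```

Request:
{"name": "apply_moves", "arguments": {
  "series": "0 0 0.2 0 0 0 1;0 0 0.1 0 0 0 1;0 0 0 0 0 0 1;0 0 0.1 0 0 0 1;0 0 0 0 0 0 1;0 0 0.05 0 0 0 1;0 0 0 0 0 0 1;0 0 0 0 0 0 1;0 0 0 0 0 0 1;0 0 0 0 0 0 1"
}}

```text
clock: 22.85
eef_pos: [516.9, 294.2, 77.3]
tcp_rot: [3.141, 0.0, 2.798]
contact_force: [-1.8, -0.8, 6.3]
opening: 0.461
```

Request:
{"name": "apply_moves", "arguments": {
  "series": "0 0 0 0 0 0 -1;0 0 0 0 0 0 -1;0 0 0 0 0 0 -1;0 0 0 0 0 0 -1;0 0 0 0 0 0 -1;0 0 -1 0 0 0 -1;0 0 -2.5 0 0 0 -1;0 0 -3 0 0 0 -1;0 0 -2.5 0 0 0 -1;-0.8 -1 -0.5 0 0 0 -1"
}}

```text
clock: 23.68
eef_pos: [522.7, 284.3, 176.5]
tcp_rot: [3.136, 0.004, 2.799]
contact_force: [0.7, 1.1, 0.0]
opening: 1.005
```

Request:
{"name": "apply_moves", "arguments": {
  "series": "-1.9 -2.4 0 0 0 0 -1;-2.3 -2.9 0 0 0 0 -1;-2.3 -2.9 0 0 0 0 -1;-2.3 -2.9 0 0 0 0 -1;-2.3 -2.9 0 0 0 0 -1;-2.3 -2.9 0 0 0 0 -1;-2.3 -2.9 0 0 0 0 -1;-1.9 -2.3 0.6 0 0 0 -1;-1.1 -1.3 1.2 0 0 0 -1;-0.6 -0.66 0.6 0 0 0 -1"
}}

```text
clock: 24.52
eef_pos: [621.6, -12.5, 146.6]
tcp_rot: [-3.141, -0.0, 2.796]
contact_force: [-0.4, 0.3, -0.7]
opening: 1.003
```

Request:
{"name": "apply_moves", "arguments": {
  "series": "0 0 0 0 0 0 -1;0 0 0 0 0 0 -1;0 0 0 0 0 0 -1;0 0 0 0 0 0 -1;0 0 0 0 0 0 -1;0 0 0 0 0 0 -1;0 0 0 0 0 0 -1;0 0 0 0 0 0 -1;0 0 0 0 0 0 -1;0 0 0 0 0 0 -1"
}}

```text
clock: 25.35
eef_pos: [621.5, -9.6, 147.4]
tcp_rot: [3.142, 0.0, 2.798]
contact_force: [-0.4, 0.4, -0.2]
opening: 0.999
```

```bash
python3 - <<'E'
from h import *
to((621.8,-9.6,34))
E
```

```text
at 25.35 [621.5  -9.6 147.4] rpy mrad [3141.6    0.  2797.9] open mm 84.94724232789534 F [-0.4  0.4 -0.2]
tool mm -0.31999708787752784 0.07395611170763264 113.41427750270202
```

Request:
{"name": "apply_moves", "arguments": {
  "series": "0 0 1 0 0 0 -1;0 0 2.5 0 0 0 -1;0 0 3 0 0 0 -1;0 0 2.5 0 0 0 -1;0 0 1.5 0 0 0 -1;0 0 0.7 0 0 0 -1;0 0 0.2 0 0 0 -1;0 0 0 0 0 0 -1;0 0 0 0 0 0 -1;0 0 0 0 0 0 -1"
}}

```text
clock: 26.18
eef_pos: [622.4, -9.7, 34.6]
tcp_rot: [3.141, 0.002, 2.798]
contact_force: [0.0, -0.3, 0.5]
opening: 0.997
```

```bash
python3 - <<'E'
from h import *
to((621.8,-9.6,33))
E
```

```text
at 26.1833 [622.4  -9.7  34.6] rpy mrad [3140.9    2.  2797.8] open mm 84.7574348067953 F [ 0.  -0.3  0.5]
tool mm 0.5923615453027575 -0.15585533313165237 1.5952087372994512
```

Request:
{"name": "apply_moves", "arguments": {
  "series": "0 0 0 0 0 0 1;0 0 0 0 0 0 1;0 0 0 0 0 0 1;0 0 0 0 0 0 1;0 0 0 0 0 0 1;0 0 0 0 0 0 1;0 0 0 0 0 0 1;0 0 0 0 0 0 1;0 0 0 0 0 0 1;0 0 0 0 0 0 1"
}}

```text
clock: 27.02
eef_pos: [621.9, -9.7, 34.4]
tcp_rot: [3.141, 0.001, 2.798]
contact_force: [-2.6, -1.0, 6.4]
opening: 0.613
```

Request:
{"name": "apply_moves", "arguments": {
  "series": "0 0 -1 0 0 0 1;0 0 -2.5 0 0 0 1;0 0 -3.5 0 0 0 1;0 0 -3.5 0 0 0 1;0 0 -3.5 0 0 0 1;-0.2 -0.9 -3 0 0 0 1;-0.5 -2.5 -2 0 0 0 1;-0.7 -3.5 -1 0 0 0 1;-0.7 -3.5 0 0 0 0 1;-0.7 -3.5 0 0 0 0 1"
}}

```text
clock: 27.85
eef_pos: [600.9, -151.1, 235.3]
tcp_rot: [3.141, 0.002, 2.799]
contact_force: [0.2, -0.1, -2.9]
opening: 0.614
```

Request:
{"name": "apply_moves", "arguments": {
  "series": "-0.7 -3.5 0 0 0 0 1;-0.7 -3.5 0 0 0 0 1;-0.7 -3.5 0 0 0 0 1;-0.7 -3.5 0 0 0 0 1;-0.5 -2.7 0 0 0 0 1;-0.3 -1.6 0 0 0 0 1;-0.1 -0.7 0 0 0 0 1;0 0 0 0 0 0 1;0 0 0 0 0 0 1;0 0 0 0 0 0 1"
}}

```text
clock: 28.68
eef_pos: [572.1, -339.6, 233.4]
tcp_rot: [3.141, -0.0, 2.799]
contact_force: [0.1, 0.5, -1.8]
opening: 0.615
```

Request:
{"name": "apply_moves", "arguments": {
  "series": "0 0 0 0 0 0 1;0 0 0 0 0 0 1;0 0 0 0 0 0 1;0 0 0 0 0 0 1;0 0 0 0 0 0 1;0 0 0 0 0 0 1;0 0 0 0 0 0 1;0 0 0 0 0 0 1;0 0 0 0 0 0 1;0 0 0 0 0 0 1"
}}

```text
clock: 29.52
eef_pos: [571.7, -341.3, 233.4]
tcp_rot: [3.142, -0.0, 2.798]
contact_force: [0.6, -1.3, -2.4]
opening: 0.617
```

```bash
python3 - <<'E'
from h import *
to()
f=grab("wrist","w5")
cv2.imwrite("pics/w5b.png",cv2.resize(f,(800,600),interpolation=cv2.INTER_CUBIC))
E
```

```text
at 29.5167 [ 571.7 -341.3  233.4] rpy mrad [3141.6   -0.1 2797.7] open mm 52.40530007727087 F [ 0.6 -1.3 -2.4]
```

View pics/w5b.png

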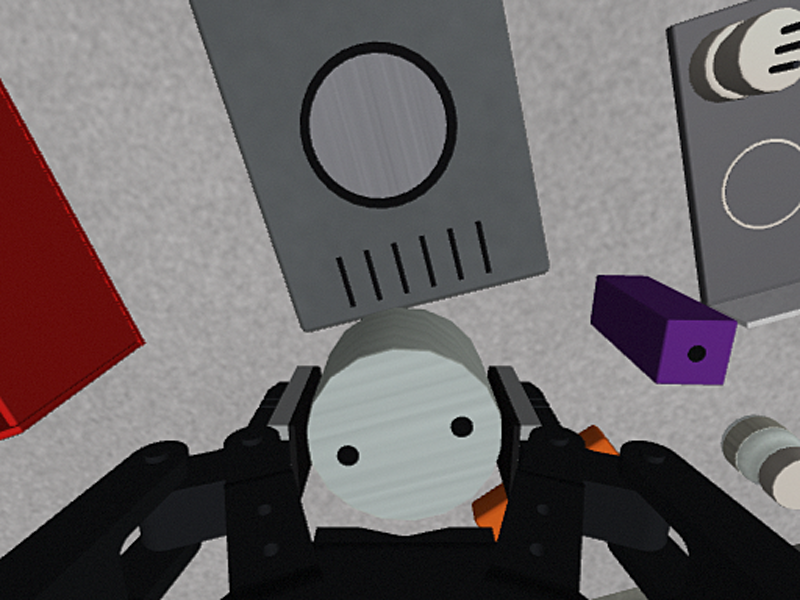

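Plate's bright disc spans x 311–446, y 54–198 (centre about (378,126)); the block is held flat, top centre about (405,434).

```bash
python3 - <<'E'
from h import *
W=info("w5"); f=cv2.cvtColor(cv2.imread("pics/w5.png"),cv2.COLOR_BGR2GRAY)
g=cv2.resize(f,(800,600),interpolation=cv2.INTER_CUBIC)
m=cv2.threshold(cv2.GaussianBlur(g,(5,5),0),60,255,0)[1]
for nm,mm in(("disc",m),("ring",255-m)):
    n,l,st,c=cv2.connectedComponentsWithStats(mm)
    i=l[125,378] if nm=="disc" else l[125,306]
    cs=max(cv2.findContours((l==i).astype(np.uint8),cv2.RETR_EXTERNAL,cv2.CHAIN_APPROX_NONE)[0],key=len)[:,0]
    for z in(98,92):
        P=np.array([ray(W,un(p,1.5625,(0,0)),z) for p in cs])
        A=np.c_[2*P,np.ones(len(P))];s=np.linalg.lstsq(A,(P**2).sum(1),rcond=None)[0]
        print(nm,st[i],z,s[:2],"dia",2*np.sqrt(s[2]+s[:2]@s[:2]))
B=lambda p,z:ray(W,un(p,1.5625,(0,0)),z)
print("block",B((405,434),245))
print("box corners",B((305,331),92),B((549,270),92))
to((490,-326,233))
E
```

```text
disc [  309    53   138   146 15722] 98 [ 486.2 -325.4] dia 69.45362259813575
disc [  309    53   138   146 15722] 92 [ 485.9 -325.6] dia 71.05430924653629
ring [ 300   41  157  168 4988] 98 [ 486.6 -325.3] dia 79.78301026021035
ring [ 300   41  157  168 4988] 92 [ 486.2 -325.5] dia 81.62175667135519
block [ 570.  -340.8]
box corners [ 577.2 -405.3] [ 589.6 -260.8]
at 29.5667 [ 571.7 -341.3  233.4] rpy mrad [3141.6   -0.  2797.7] open mm 52.07831083495716 F [ 0.4  0.  -1.9]
tool mm 82.11655704246519 -13.119792608740637 0.3540481061970979
```

Request:
{"name": "apply_moves", "arguments": {
  "series": "0.5 -0.1 0 0 0 0 1;1.3 -0.2 0 0 0 0 1;2 -0.3 0 0 0 0 1;2 -0.3 0 0 0 0 1;1.5 -0.25 0 0 0 0 1;0.9 -0.15 1 0 0 0 1;0.34 -0.07 2 0 0 0 1;0 0 2.5 0 0 0 1;0 0 2 0 0 0 1;0 0 1 0 0 0 1"
}}

```text
clock: 30.4
eef_pos: [485.2, -324.6, 146.2]
tcp_rot: [3.141, -0.003, 2.798]
contact_force: [0.3, 0.5, -2.5]
opening: 0.616
```

Request:
{"name": "apply_moves", "arguments": {
  "series": "0 0 0.7 0 0 0 1;0 0 0.4 0 0 0 1;0 0 0 0 0 0 1;0 0 0 0 0 0 1;0 0 0 0 0 0 1;0 0 0 0 0 0 1;0 0 0 0 0 0 1;0 0 0 0 0 0 1;0 0 0 0 0 0 1;0 0 0 0 0 0 1"
}}

```text
clock: 31.23
eef_pos: [486.8, -325.4, 137.5]
tcp_rot: [-3.142, 0.0, 2.798]
contact_force: [0.4, 0.9, -1.8]
opening: 0.612
```

```bash
python3 - <<'E'
from h import *
to((486.6,-325.4,122.4))
E
```

```text
at 31.2333 [ 486.8 -325.4  137.5] rpy mrad [-3141.5     0.2  2797.8] open mm 52.05516141155821 F [ 0.4  0.9 -1.8]
tool mm 0.19801443918690853 -0.04582990215237859 15.132626141768725
```

Request:
{"name": "apply_moves", "arguments": {
  "series": "0 0 0.6 0 0 0 1;0 0 0.4 0 0 0 1;0 0 0.2 0 0 0 1;0 0 0.1 0 0 0 1;0 0 0 0 0 0 1;0 0 0.1 0 0 0 1;0 0 0 0 0 0 1;0 0 0.05 0 0 0 1;0 0 0 0 0 0 1;0 0 0 0 0 0 1"
}}

```text
clock: 32.07
eef_pos: [486.8, -325.5, 123.0]
tcp_rot: [-3.142, 0.0, 2.798]
contact_force: [-0.6, -0.0, -2.2]
opening: 0.612
```

Request:
{"name": "apply_moves", "arguments": {
  "series": "0 0 0.05 0 0 0 1;0 0 0 0 0 0 1;0 0 0.04 0 0 0 1;0 0 0 0 0 0 1;0 0 0.03 0 0 0 1;0 0 0 0 0 0 1;0 0 0 0 0 0 1;0 0 0 0 0 0 1;0 0 0 0 0 0 1;0 0 0 0 0 0 1"
}}

```text
clock: 32.9
eef_pos: [486.8, -325.5, 122.4]
tcp_rot: [-3.142, 0.0, 2.798]
contact_force: [-2.8, 1.3, 6.6]
opening: 0.614
```

Request:
{"name": "apply_moves", "arguments": {
  "series": "0 0 0 0 0 0 -1;0 0 0 0 0 0 -1;0 0 0 0 0 0 -1;0 0 0 0 0 0 -1;0 0 0 0 0 0 -1;0 0 -1 0 0 0 -1;0 0 -2.5 0 0 0 -1;0 0 -3 0 0 0 -1;0 0 -2.5 0 0 0 -1;-0.5 0.3 -1.5 0 0 0 -1"
}}

```text
clock: 33.73
eef_pos: [492.7, -324.9, 230.4]
tcp_rot: [-3.141, 0.003, 2.797]
contact_force: [0.4, 0.8, -0.2]
opening: 0.999
```

Request:
{"name": "apply_moves", "arguments": {
  "series": "-1.5 1 -0.5 0 0 0 -1;-2 1.3 0 0 0 0 -1;-2 1.3 0 0 0 0 -1;-1.5 1 0 0 0 0 -1;-0.8 0.5 0 0 0 0 -1;-0.3 0.1 0 0 0 0 -1;0 0 0 0 0 0 -1;0 0 0 0 0 0 -1;0 0 0 0 0 0 -1;0 0 0 0 0 0 -1"
}}

```text
clock: 34.57
eef_pos: [585.4, -302.9, 231.8]
tcp_rot: [-3.142, -0.0, 2.797]
contact_force: [-0.1, 0.4, 0.9]
opening: 0.998
```

```bash
python3 - <<'E'
from h import *
to()
f=grab("wrist","w6")
cv2.imwrite("pics/w6b.png",cv2.resize(f,(800,600),interpolation=cv2.INTER_CUBIC))
E
```

```text
at 34.5667 [ 585.4 -302.9  231.8] rpy mrad [-3141.5    -0.4  2797.1] open mm 84.81704812790622 F [-0.1  0.4  0.9]
```

View pics/w6b.png

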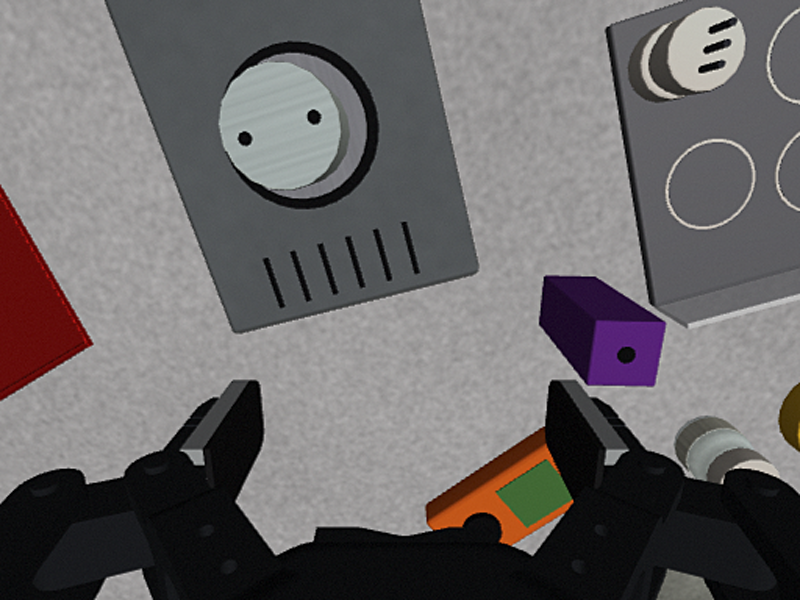

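Low block sits on the plate, its top spanning x 219–341, y 62–190. I'll compute the offset from the ring.

```bash
python3 - <<'E'
from h import *
W=info("w6"); B=lambda p,z:ray(W,un(p,1.5625,(0,0)),z)
g=cv2.resize(cv2.cvtColor(cv2.imread("pics/w6.png"),cv2.COLOR_BGR2GRAY),(800,600),interpolation=cv2.INTER_CUBIC)
def fit(P):
    A=np.c_[2*P,np.ones(len(P))];s=np.linalg.lstsq(A,(P**2).sum(1),rcond=None)[0];return s[:2],2*np.sqrt(s[2]+s[:2]@s[:2])
m=cv2.threshold(cv2.GaussianBlur(g,(5,5),0),145,255,0)[1]
l=cv2.connectedComponents(m)[1]; i=l[160,285]
cs=max(cv2.findContours((l==i).astype(np.uint8),cv2.RETR_EXTERNAL,cv2.CHAIN_APPROX_NONE)[0],key=len)[:,0]
print("block",cv2.boundingRect(cs),fit(np.array([B(p,134) for p in cs])))
print("plate ring hand points",fit(np.array([B(p,98) for p in[(378,125),(302,208),(296,41),(362,72),(362,180),(255,190),(240,70)]])))
E
```

```text
block (219, 62, 121, 127) (array([ 487.5, -325.7]), np.float64(51.640041992055096))
plate ring hand points (array([ 487.1, -323.3]), np.float64(79.50751108161718))
```

Request:
{"name": "apply_moves", "arguments": {
  "series": "0.5 1 0 0 0 0 -1;1.1 2.2 0 0 0 0 -1;1.6 3.25 0 0 0 0 -1;1.6 3.25 0 0 0 0 -1;1.6 3.25 0 0 0 0 -1;1.6 3.25 0 0 0 0 -1;1.6 3.25 0 0 0 0 -1;1.6 3.25 0 0 0 0 -1;1.6 3.25 0 0 0 0 -1;1.6 3.25 0 0 0 0 -1"
}}

```text
clock: 35.45
eef_pos: [548.0, 22.9, 231.9]
tcp_rot: [3.141, 0.0, 2.798]
contact_force: [0.7, -0.5, -0.2]
opening: 0.999
```

Request:
{"name": "apply_moves", "arguments": {
  "series": "1.6 3.25 0 0 0 0 -1;1.6 3.25 0 0 0 0 -1;1.6 3.25 0 0 0 0 -1;1.6 3.25 0 0 0 0 -1;1.6 3.25 0 0 0 0 -1;1.6 3.25 0 0 0 0 -1;1.2 2.4 1 0 0 0 -1;0.7 1.5 2 0 0 0 -1;0.4 0.8 2 0 0 0 -1;0.27 0.5 1.5 0 0 0 -1"
}}

```text
clock: 36.28
eef_pos: [516.3, 295.9, 165.4]
tcp_rot: [-3.141, -0.001, 2.799]
contact_force: [0.3, -0.4, -0.0]
opening: 1.002
```

Request:
{"name": "apply_moves", "arguments": {
  "series": "0 0 0.5 0 0 0 -1;0 0 0 0 0 0 -1;0 0 0 0 0 0 -1;0 0 0 0 0 0 -1;0 0 0 0 0 0 -1;0 0 0 0 0 0 -1;0 0 0 0 0 0 -1;0 0 0 0 0 0 -1;0 0 0 0 0 0 -1;0 0 0 0 0 0 -1"
}}

```text
clock: 37.12
eef_pos: [517.8, 294.4, 161.8]
tcp_rot: [3.141, 0.0, 2.798]
contact_force: [-0.1, -0.3, 0.5]
opening: 1.001
```

```bash
python3 - <<'E'
from h import *
to((516.9,294.2,77.3))
f=grab("wrist","w7")
cv2.imwrite("pics/w7b.png",cv2.resize(f,(800,600),interpolation=cv2.INTER_CUBIC))
E
```

```text
at 37.1167 [517.8 294.4 161.8] rpy mrad [3141.5    0.1 2797.7] open mm 85.06478109254118 F [-0.1 -0.3  0.5]
tool mm 0.8253608301643733 -0.49214789955700916 84.47698095540282
```

View pics/w7b.png

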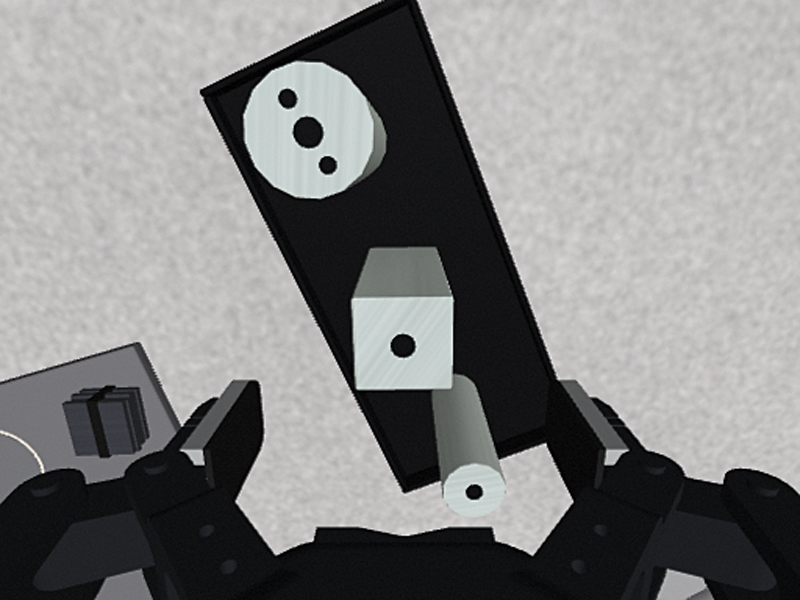

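Request:
{"name": "apply_moves", "arguments": {
  "series": "0.08 -0.05 1 0 0 0 -1;0 0 2 0 0 0 -1;0 0 2.5 0 0 0 -1;0 0 1.8 0 0 0 -1;0 0 0.8 0 0 0 -1;0 0 0.3 0 0 0 -1;0 0 0 0 0 0 -1;0 0 0 0 0 0 -1;0 0 0 0 0 0 -1;0 0 0 0 0 0 -1"
}}

```text
clock: 38.0
eef_pos: [517.5, 294.6, 78.8]
tcp_rot: [3.14, 0.001, 2.798]
contact_force: [-0.1, 0.8, 0.3]
opening: 1.0
```

Request:
{"name": "apply_moves", "arguments": {
  "series": "0 0 0 0 0 0 1;0 0 0 0 0 0 1;0 0 0 0 0 0 1;0 0 0 0 0 0 1;0 0 0 0 0 0 1;0 0 0 0 0 0 1;0 0 0 0 0 0 1;0 0 0 0 0 0 1;0 0 0 0 0 0 1;0 0 0 0 0 0 1"
}}

```text
clock: 38.83
eef_pos: [517.1, 294.3, 78.1]
tcp_rot: [3.141, 0.0, 2.798]
contact_force: [-0.9, -1.1, 6.4]
opening: 0.46
```

```bash
python3 - <<'E'
from h import *
to((516.9,294.2,77.3))
E
```

```text
at 38.8333 [517.1 294.3  78.1] rpy mrad [3141.3    0.4 2797.8] open mm 39.10241593693482 F [-0.9 -1.1  6.4]
tool mm 0.14093239918352493 -0.1314877927551234 0.7758541345202872
```

Request:
{"name": "apply_moves", "arguments": {
  "series": "0 0 -1 0 0 0 1;0 0 -2.5 0 0 0 1;0 0 -3.5 0 0 0 1;0 0 -3.5 0 0 0 1;-0.4 -0.6 -2 0 0 0 1;-1.1 -1.65 -0.5 0 0 0 1;-1.8 -2.7 0 0 0 0 1;-2 -3.03 0 0 0 0 1;-2 -3.03 0 0 0 0 1;-2 -3.03 0 0 0 0 1"
}}

```text
clock: 39.67
eef_pos: [556.4, 129.2, 207.5]
tcp_rot: [-3.141, -0.001, 2.799]
contact_force: [1.2, 0.0, -5.1]
opening: 0.461
```

Request:
{"name": "apply_moves", "arguments": {
  "series": "-2 -3.03 0 0 0 0 1;-2 -3.03 0 0 0 0 1;-2 -3.03 0 0 0 0 1;-2 -3.03 0 0 0 0 1;-1.8 -2.7 0 0 0 0 1;-1.2 -1.8 0 0 0 0 1;-0.7 -1.05 0 0 0 0 1;-0.4 -0.6 0 0 0 0 1;0 0 0 0 0 0 1;0 0 0 0 0 0 1"
}}

```text
clock: 40.5
eef_pos: [608.9, -81.3, 207.4]
tcp_rot: [3.141, -0.001, 2.798]
contact_force: [0.5, -0.4, -4.9]
opening: 0.457
```

Request:
{"name": "apply_moves", "arguments": {
  "series": "0 0 1 0 0 0 1;0 0 2 0 0 0 1;0 0 2 0 0 0 1;0 0 1 0 0 0 1;0 0 0 0 0 0 1;0 0 0 0 0 0 1;0 0 0 0 0 0 1;0 0 0 0 0 0 1;0 0 0 0 0 0 1;0 0 0 0 0 0 1"
}}

```text
clock: 41.33
eef_pos: [609.9, -82.2, 148.5]
tcp_rot: [3.141, 0.001, 2.798]
contact_force: [0.2, -0.5, -5.8]
opening: 0.46
```

```bash
python3 - <<'E'
from h import *
to((609.7,-82.2,84.1))
E
```

```text
at 41.3333 [609.9 -82.2 148.5] rpy mrad [3141.3    1.3 2797.8] open mm 39.089532077967625 F [ 0.2 -0.5 -5.8]
tool mm 0.14909494276985114 -0.0903191548937127 64.42983436877358
```

Request:
{"name": "apply_moves", "arguments": {
  "series": "0 0 1 0 0 0 1;0 0 2 0 0 0 1;0 0 1.8 0 0 0 1;0 0 0.9 0 0 0 1;0 0 0.4 0 0 0 1;0 0 0.1 0 0 0 1;0 0 0 0 0 0 1;0 0 0.05 0 0 0 1;0 0 0 0 0 0 1;0 0 0 0 0 0 1"
}}

```text
clock: 42.17
eef_pos: [609.9, -82.2, 86.0]
tcp_rot: [3.141, 0.001, 2.798]
contact_force: [0.8, 0.3, -5.1]
opening: 0.462
```

Request:
{"name": "apply_moves", "arguments": {
  "series": "0 0 0.08 0 0 0 1;0 0 0 0 0 0 1;0 0 0.05 0 0 0 1;0 0 0 0 0 0 1;0 0 0.05 0 0 0 1;0 0 0 0 0 0 1;0 0 0.03 0 0 0 1;0 0 0 0 0 0 1;0 0 0 0 0 0 1;0 0 0 0 0 0 1"
}}

```text
clock: 43.0
eef_pos: [609.6, -82.2, 84.1]
tcp_rot: [3.142, 0.0, 2.798]
contact_force: [-4.2, 0.6, 7.0]
opening: 0.46
```

Request:
{"name": "apply_moves", "arguments": {
  "series": "0 0 0 0 0 0 -1;0 0 0 0 0 0 -1;0 0 0 0 0 0 -1;0 0 0 0 0 0 -1;0 0 0 0 0 0 -1;0 0 -1 0 0 0 -1;0 0 -2.5 0 0 0 -1;0 0 -3 0 0 0 -1;0.3 0.8 -1.5 0 0 0 -1;0.9 2.3 0 0 0 0 -1"
}}

```text
clock: 43.83
eef_pos: [611.3, -50.9, 168.0]
tcp_rot: [3.141, 0.007, 2.796]
contact_force: [0.3, 1.1, -0.3]
opening: 1.002
```

Request:
{"name": "apply_moves", "arguments": {
  "series": "1.3 3.35 0 0 0 0 -1;1.3 3.35 0 0 0 0 -1;1.3 3.35 0 0 0 0 -1;1.3 3.35 0 0 0 0 -1;1.3 3.35 0 0 0 0 -1;1.3 3.35 0 0 0 0 -1;1.3 3.35 0 0 0 0 -1;1.3 3.35 0 0 0 0 -1;1 2.6 0 0 0 0 -1;0.7 1.8 0 0 0 0 -1"
}}

```text
clock: 44.67
eef_pos: [599.6, 288.7, 163.9]
tcp_rot: [3.14, 0.0, 2.799]
contact_force: [0.0, -0.3, 0.1]
opening: 1.002
```

Request:
{"name": "apply_moves", "arguments": {
  "series": "0.5 1.3 0 0 0 0 -1;0.2 0.6 0 0 0 0 -1;0 0 0 0 0 0 -1;0 0 0 0 0 0 -1;0 0 0 0 0 0 -1;0 0 0 0 0 0 -1;0 0 0 0 0 0 -1;0 0 0 0 0 0 -1;0 0 0 0 0 0 -1;0 0 0 0 0 0 -1"
}}

```text
clock: 45.5
eef_pos: [599.7, 305.6, 163.1]
tcp_rot: [-3.142, -0.0, 2.797]
contact_force: [0.2, -0.0, 0.4]
opening: 1.001
```

```bash
python3 - <<'E'
from h import *
to((599.5,299.3,69))
E
```

```text
at 45.5 [599.7 305.6 163.1] rpy mrad [-3141.5    -0.   2797.5] open mm 85.12090146199341 F [ 0.2 -0.   0.4]
tool mm -1.9421930600983963 -6.013606403068509 94.10416206054217
```

Request:
{"name": "apply_moves", "arguments": {
  "series": "-0.19 -0.6 1 0 0 0 -1;0 0 2 0 0 0 -1;0 0 2.5 0 0 0 -1;0 0 2.2 0 0 0 -1;0 0 1.1 0 0 0 -1;0 0 0.4 0 0 0 -1;0 0 0.1 0 0 0 -1;0 0 0 0 0 0 -1;0 0 0 0 0 0 -1;0 0 0 0 0 0 -1"
}}

```text
clock: 46.33
eef_pos: [600.2, 300.0, 71.4]
tcp_rot: [3.14, 0.001, 2.798]
contact_force: [0.3, -0.3, 0.5]
opening: 0.999
```

Request:
{"name": "apply_moves", "arguments": {
  "series": "0 0 0 0 0 0 1;0 0 0 0 0 0 1;0 0 0 0 0 0 1;0 0 0 0 0 0 1;0 0 0 0 0 0 1;0 0 0 0 0 0 1;0 0 0 0 0 0 1;0 0 0 0 0 0 1;0 0 0 0 0 0 1;0 0 0 0 0 0 1"
}}

```text
clock: 47.17
eef_pos: [599.6, 299.7, 70.4]
tcp_rot: [3.141, 0.0, 2.798]
contact_force: [-1.1, -0.7, 4.7]
opening: 0.339
```

```bash
python3 - <<'E'
from h import *
to((599.5,299.3,69),(615.4,65.9,75))
E
```

```text
at 47.1667 [599.6 299.7  70.4] rpy mrad [3141.4    0.3 2797.8] open mm 28.822077719083914 F [-1.1 -0.7  4.7]
tool mm -0.02284213142352189 -0.3663037893941261 1.4195066939540624
tool mm -93.63657012744571 -214.38414758271645 -6.0
```

Request:
{"name": "apply_moves", "arguments": {
  "series": "0 0 -1 0 0 0 1;0 0 -2.5 0 0 0 1;0 0 -3 0 0 0 1;0 0 -3 0 0 0 1;-0.3 -0.7 -2 0 0 0 1;-0.9 -2.1 -0.5 0 0 0 1;-1.25 -2.85 0 0 0 0 1;-1.25 -2.85 0 0 0 0 1;-1.25 -2.85 0 0 0 0 1;-1.25 -2.85 0 0 0 0 1"
}}

```text
clock: 48.0
eef_pos: [609.4, 143.7, 190.2]
tcp_rot: [-3.141, -0.0, 2.798]
contact_force: [1.2, -0.7, -3.0]
opening: 0.333
```

Request:
{"name": "apply_moves", "arguments": {
  "series": "-1.25 -2.85 0 0 0 0 1;-1 -2.3 0 0 0 0 1;-0.6 -1.4 0 0 0 0 1;-0.3 -0.7 1 0 0 0 1;0 0 2 0 0 0 1;0 0 2 0 0 0 1;0 0 1 0 0 0 1;0 0 0.4 0 0 0 1;0 0 0 0 0 0 1;0 0 0 0 0 0 1"
}}

```text
clock: 48.83
eef_pos: [615.4, 66.7, 126.4]
tcp_rot: [3.141, 0.0, 2.798]
contact_force: [0.3, -0.1, -2.4]
opening: 0.338
```

Request:
{"name": "apply_moves", "arguments": {
  "series": "0 0 0 0 0 0 1;0 0 0 0 0 0 1;0 0 0 0 0 0 1;0 0 0 0 0 0 1;0 0 0 0 0 0 1;0 0 0 0 0 0 1;0 0 0 0 0 0 1;0 0 0 0 0 0 1;0 0 0 0 0 0 1;0 0 0 0 0 0 1"
}}

```text
clock: 49.67
eef_pos: [615.1, 66.1, 126.1]
tcp_rot: [-3.142, -0.0, 2.798]
contact_force: [-0.0, -0.7, -2.2]
opening: 0.337
```

```bash
python3 - <<'E'
from h import *
to((615.4,65.9,76.4))
E
```

```text
at 49.6667 [615.1  66.1 126.1] rpy mrad [-3141.6    -0.   2797.7] open mm 28.617830530073388 F [-0.  -0.7 -2.2]
tool mm -0.3254967870182053 -0.11632818304437234 49.65840990243893
```

Request:
{"name": "apply_moves", "arguments": {
  "series": "-0.03 0 1 0 0 0 1;0 0 1.6 0 0 0 1;0 0 1.2 0 0 0 1;0 0 0.6 0 0 0 1;0 0 0.3 0 0 0 1;0 0 0.1 0 0 0 1;0 0 0 0 0 0 1;0 0 0 0 0 0 1;0 0 0 0 0 0 1;0 0 0 0 0 0 1"
}}

```text
clock: 50.5
eef_pos: [615.8, 66.1, 78.7]
tcp_rot: [3.141, 0.001, 2.798]
contact_force: [-1.1, 0.2, -1.2]
opening: 0.333
```

Request:
{"name": "apply_moves", "arguments": {
  "series": "0 0 0.12 0 0 0 1;0 0 0 0 0 0 1;0 0 0.06 0 0 0 1;0 0 0 0 0 0 1;0 0 0.04 0 0 0 1;0 0 0 0 0 0 1;0 0 0.03 0 0 0 1;0 0 0 0 0 0 1;0 0 0 0 0 0 1;0 0 0 0 0 0 1"
}}

```text
clock: 51.33
eef_pos: [615.6, 66.0, 76.4]
tcp_rot: [3.141, 0.0, 2.798]
contact_force: [-2.6, -0.6, 8.3]
opening: 0.336
```

Request:
{"name": "apply_moves", "arguments": {
  "series": "0 0 0 0 0 0 -1;0 0 0 0 0 0 -1;0 0 0 0 0 0 -1;0 0 0 0 0 0 -1;0 0 0 0 0 0 -1;0 0 -1 0 0 0 -1;0 0 -2.5 0 0 0 -1;0 0 -3.2 0 0 0 -1;0 0 -2.5 0 0 0 -1;1 0.6 -0.5 0 0 0 -1"
}}

```text
clock: 52.17
eef_pos: [611.5, 74.5, 178.0]
tcp_rot: [3.138, 0.007, 2.797]
contact_force: [0.8, 0.6, -0.5]
opening: 1.001
```

Request:
{"name": "apply_moves", "arguments": {
  "series": "2.3 1.4 0 0 0 0 -1;3 1.82 0 0 0 0 -1;3 1.82 0 0 0 0 -1;3 1.82 0 0 0 0 -1;3 1.82 0 0 0 0 -1;3 1.82 0 0 0 0 -1;2.5 1.5 0 0 0 0 -1;1.9 1.1 0 0 0 0 -1;1.3 0.8 0 0 0 0 -1;0.79 0.51 0 0 0 0 -1"
}}

```text
clock: 53.0
eef_pos: [430.9, 292.2, 172.7]
tcp_rot: [-3.142, -0.0, 2.799]
contact_force: [0.6, -0.6, 0.2]
opening: 1.001
```

Request:
{"name": "apply_moves", "arguments": {
  "series": "0 0 0 0 0 0 -1;0 0 0 0 0 0 -1;0 0 0 0 0 0 -1;0 0 0 0 0 0 -1;0 0 0 0 0 0 -1;0 0 0 0 0 0 -1;0 0 0 0 0 0 -1;0 0 0 0 0 0 -1;0 0 0 0 0 0 -1;0 0 0 0 0 0 -1"
}}

```text
clock: 53.83
eef_pos: [432.7, 290.9, 172.6]
tcp_rot: [-3.142, 0.0, 2.798]
contact_force: [0.7, -0.4, -0.2]
opening: 1.002
```

```bash
python3 - <<'E'
from h import *
to((432.8,290.8,86))
E
```

```text
at 53.8333 [432.7 290.9 172.6] rpy mrad [-3141.6     0.   2797.8] open mm 85.17325521570918 F [ 0.7 -0.4 -0.2]
tool mm -0.14413469246587646 -0.02227547287390171 86.57208809642535
```

Request:
{"name": "apply_moves", "arguments": {
  "series": "0 0 1 0 0 0 -1;0 0 2 0 0 0 -1;0 0 2.5 0 0 0 -1;0 0 1.9 0 0 0 -1;0 0 0.9 0 0 0 -1;0 0 0.3 0 0 0 -1;0 0 0 0 0 0 -1;0 0 0 0 0 0 -1;0 0 0 0 0 0 -1;0 0 0 0 0 0 -1"
}}

```text
clock: 54.67
eef_pos: [433.2, 291.3, 87.6]
tcp_rot: [3.14, 0.001, 2.798]
contact_force: [0.2, -1.0, 0.8]
opening: 1.001
```

Request:
{"name": "apply_moves", "arguments": {
  "series": "0 0 0 0 0 0 1;0 0 0 0 0 0 1;0 0 0 0 0 0 1;0 0 0 0 0 0 1;0 0 0 0 0 0 1;0 0 0 0 0 0 1;0 0 0 0 0 0 1;0 0 0 0 0 0 1;0 0 0 0 0 0 1;0 0 0 0 0 0 1"
}}

```text
clock: 55.5
eef_pos: [432.8, 291.1, 87.1]
tcp_rot: [3.141, 0.0, 2.798]
contact_force: [-2.3, 0.5, 5.1]
opening: 0.5
```

```bash
python3 - <<'E'
from h import *
to((432.8,290.8,85),(547.4,-2.5,91))
E
```

```text
at 55.5 [432.8 291.1  87.1] rpy mrad [3141.2    0.3 2797.8] open mm 42.519842144459275 F [-2.3  0.5  5.1]
tool mm -0.10315673174598272 -0.2640378049816846 2.057912819470559
tool mm -206.75510036826714 -237.50869136035377 -6.0
```

Request:
{"name": "apply_moves", "arguments": {
  "series": "0 0 -1 0 0 0 1;0 0 -2.5 0 0 0 1;0 0 -3 0 0 0 1;0 0 -3 0 0 0 1;0 0 -2 0 0 0 1;-0.5 -0.6 -1 0 0 0 1;-1.5 -1.7 0 0 0 0 1;-2.1 -2.4 0 0 0 0 1;-2.1 -2.4 0 0 0 0 1;-2.1 -2.4 0 0 0 0 1"
}}

```text
clock: 56.33
eef_pos: [478.1, 171.6, 210.9]
tcp_rot: [-3.14, -0.001, 2.799]
contact_force: [0.4, 0.3, -5.6]
opening: 0.501
```

Request:
{"name": "apply_moves", "arguments": {
  "series": "-2.1 -2.4 0 0 0 0 1;-2.1 -2.4 0 0 0 0 1;-2.1 -2.4 0 0 0 0 1;-2.1 -2.4 0 0 0 0 1;-1.7 -2 0 0 0 0 1;-1.2 -1.4 0 0 0 0 1;-0.7 -0.8 0 0 0 0 1;-0.4 -0.5 0 0 0 0 1;0 0 0 0 0 0 1;0 0 0 0 0 0 1"
}}

```text
clock: 57.17
eef_pos: [546.7, -2.5, 211.2]
tcp_rot: [-3.142, -0.001, 2.798]
contact_force: [-0.8, 0.4, -4.5]
opening: 0.502
```

Request:
{"name": "apply_moves", "arguments": {
  "series": "0 0 1 0 0 0 1;0 0 2 0 0 0 1;0 0 2 0 0 0 1;0 0 1 0 0 0 1;0 0 0 0 0 0 1;0 0 0 0 0 0 1;0 0 0 0 0 0 1;0 0 0 0 0 0 1;0 0 0 0 0 0 1;0 0 0 0 0 0 1"
}}

```text
clock: 58.0
eef_pos: [547.7, -2.9, 152.3]
tcp_rot: [3.141, 0.001, 2.798]
contact_force: [1.0, 0.4, -4.4]
opening: 0.5
```

```bash
python3 - <<'E'
from h import *
to((547.4,-2.4,93.1))
E
```

```text
at 58.0 [547.7  -2.9 152.3] rpy mrad [3141.2    1.2 2797.8] open mm 42.53454916964463 F [ 1.   0.4 -4.4]
tool mm 0.46264875815771966 0.3810939535798739 59.21689930412293
```

Request:
{"name": "apply_moves", "arguments": {
  "series": "0.04 0.04 1 0 0 0 1;0 0 2 0 0 0 1;0 0 1.5 0 0 0 1;0 0 0.8 0 0 0 1;0 0 0.3 0 0 0 1;0 0 0.1 0 0 0 1;0 0 0 0 0 0 1;0 0 0 0 0 0 1;0 0 0 0 0 0 1;0 0 0 0 0 0 1"
}}

```text
clock: 58.83
eef_pos: [547.5, -2.4, 95.2]
tcp_rot: [3.141, 0.001, 2.798]
contact_force: [-0.8, -1.5, -5.7]
opening: 0.502
```

Request:
{"name": "apply_moves", "arguments": {
  "series": "0 0 0.1 0 0 0 1;0 0 0 0 0 0 1;0 0 0.06 0 0 0 1;0 0 0 0 0 0 1;0 0 0.04 0 0 0 1;0 0 0 0 0 0 1;0 0 0.03 0 0 0 1;0 0 0 0 0 0 1;0 0 0 0 0 0 1;0 0 0 0 0 0 1"
}}

```text
clock: 59.67
eef_pos: [547.3, -2.5, 93.0]
tcp_rot: [3.141, 0.0, 2.798]
contact_force: [-3.5, 0.0, 8.2]
opening: 0.498
```

Request:
{"name": "apply_moves", "arguments": {
  "series": "0 0 0 0 0 0 -1;0 0 0 0 0 0 -1;0 0 0 0 0 0 -1;0 0 0 0 0 0 -1;0 0 0 0 0 0 -1;0 0 -1 0 0 0 -1;0 0 -2.5 0 0 0 -1;0 0 -3 0 0 0 -1;0 0 -3.5 0 0 0 -1;0 0 -3.5 0 0 0 -1"
}}

```text
clock: 60.5
eef_pos: [546.5, -2.4, 229.1]
tcp_rot: [-3.141, -0.001, 2.798]
contact_force: [0.8, 0.7, -0.6]
opening: 1.003
```

Request:
{"name": "apply_moves", "arguments": {
  "series": "-0.6 0.3 -3.5 0 0 0 -1;-0.6 0.4 -3 0 0 0 -1;-0.6 0.4 -2 0 0 0 -1;0 0 -1 0 0 0 -1;0 0 0 0 0 0 -1;0 0 0 0 0 0 -1;0 0 0 0 0 0 -1;0 0 0 0 0 0 -1;0 0 0 0 0 0 -1;0 0 0 0 0 0 -1"
}}

```text
clock: 61.33
eef_pos: [567.2, 1.8, 321.3]
tcp_rot: [-3.141, -0.002, 2.798]
contact_force: [0.6, 0.1, 0.5]
opening: 0.999
```

```bash
python3 - <<'E'
from h import *
to()
f=grab("wrist","w8")
cv2.imwrite("pics/w8b.png",cv2.resize(f[60:270,100:380],(800,600),interpolation=cv2.INTER_CUBIC))
g=grab("side","s8");cv2.imwrite("pics/s8b.png",cv2.resize(g,(800,600),interpolation=cv2.INTER_CUBIC))
E
```

```text
at 61.3333 [567.2   1.8 321.3] rpy mrad [-3141.     -1.6  2797.8] open mm 84.92445762328379 F [0.6 0.1 0.5]
```

View pics/w8b.png

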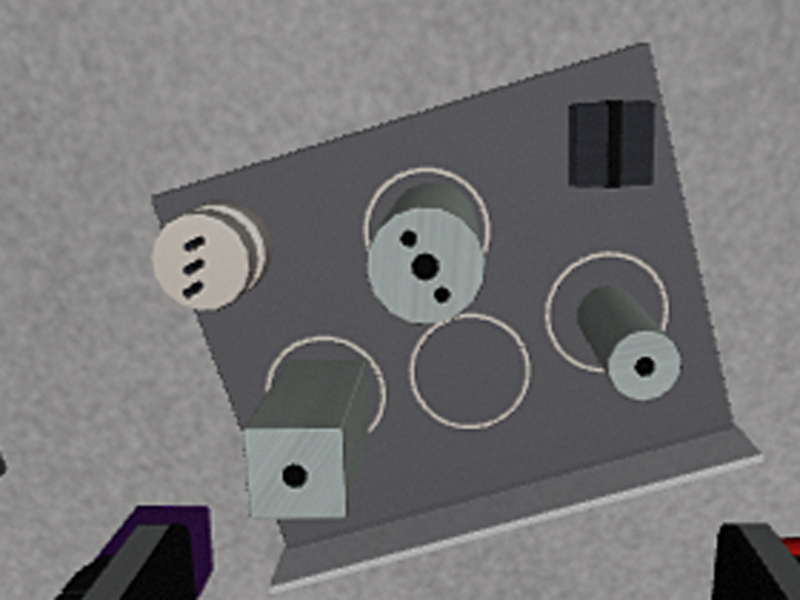

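View pics/s8b.png

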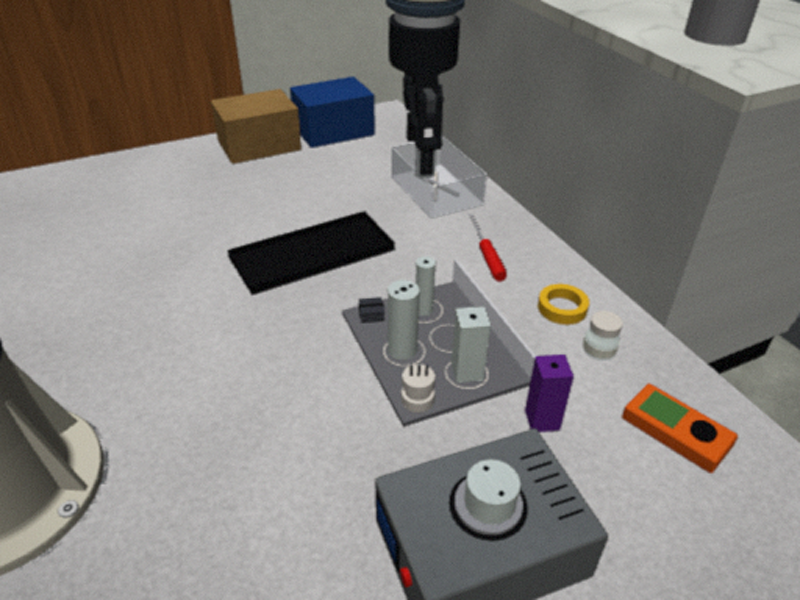

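All three are upright on their rings in the wrist crop: thick (425,266), square (294,475), slim (645,366). The side view shows the low block flat on the plate at (493,490). I'll check the shift numerically against the first side frame.

```bash
python3 - <<'E'
from h import *
a=cv2.imread("pics/side0.png",0).astype(np.float32);b=cv2.imread("pics/s8.png",0).astype(np.float32)
for n,(x,y,w,h) in dict(thick=(246,176,24,20),square=(288,194,28,24),slim=(262,162,20,18),plates=(226,188,22,20),adapter=(254,230,28,34)).items():
    t=lambda i:cv2.getRectSubPix(i,(w,h),(x+w/2,y+h/2))
    print(n,cv2.phaseCorrelate(t(a),t(b),cv2.createHanningWindow((w,h),cv2.CV_32F)))
W=info("w8");B=lambda p,z:ray(W,[(p[0]+.5)*280/800-.5+100,(p[1]+.5)*210/600-.5+60],z)
print(B((425,266),125),B((294,475),115),B((645,366),105))
c=[B(p,115) for p in[(246,429),(342,428),(346,517),(251,518)]]
for i in range(4):
    d=c[(i+1)%4]-c[i];print(np.degrees(np.arctan2(d[1],d[0]))%90)
E
```

```text
thick ((0.2083308010321705, 0.13143064433685403), 0.98951675593853)
square ((0.5554469417508034, 0.026241488552177117), 0.9514514962832133)
slim ((0.19574250662603454, -0.016769734012752835), 0.9505378855599298)
plates ((-0.009652342683640569, -0.1764265073703175), 0.9729443828264872)
adapter ((-0.07920223237776725, -0.16623059843612253), 1.0035851395792432)
[546.  -2.] [609.8 -82.4] [616.8  65.6]
71.01017670125857
70.71777453998519
71.03934218161358
69.53400112377975
```

```bash
python3 -c "
from rig import r
print(r.sign_off(), r.sense()['clock'])"
```

```text
the job is handed in; nothing more can be done
the job is handed in; nothing more can be done
```

The job is done and handed in at about 61 s of the 134 s allowed. I stood the three tall blocks upright in the tray, set the low block on the test plate, then put the tall blocks back in the order square, slim, thick.

Last checks:
- **Low block:** it sits flat, measured at (487.5, -325.7). The plate centre came out at (486.2, -325.4) in the clean view. A rougher hand-picked fit of the plate afterwards gave (487.1, -323.3), so the two readings disagree by about 2 mm, and the block is centred to within 1.5–2.5 mm.
- **Tall blocks:** all three are upright on their starting spots. In wrist-camera positions, thick and square are within about 0.5 mm of before, and slim within 1 mm. The side view shows shifts of at most 0.6 pixels (about 1 mm). The square block's heading reads 70.6° against about 70.5° before.
- **Plates and adapter:** neither moved measurably, at under 0.2 pixels in the side view.
- **Forces:** readings between moves stayed at or below about 12 N. The gripper was open and clear of everything at the end.

No check failed.

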